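# Change the cartridges of the worktop water filter

## Robot

A 6-joint arm with a two-finger parallel gripper is mounted at the origin on a cart in front of the work surface, level with it; the furniture and walls round the work are solid. World frame = base frame: x ahead of the robot, y to its left, z up, the work surface at z = 0. Lengths are in m, angles in rad, forces in N, time in s.
With the tool pointing down it reaches from about 0.375 to 0.9 m from the base axis. Payload 3.1 kg.
Tool frame: the origin (TCP) lies where the fingers leave the gripper's body, on its centre line; the fingertips stand 70 mm ahead of it and the grasp point (between the pads) lies 51 mm ahead of it (robot.tip_reach is the distance from the TCP to the fingertips, in m); z points along the fingers, y is the line along which they close (so a half turn about z gives the same grasp; the last joint's range is limited). The gripper opens to 87 mm and grips with 3 to 60 N. Pads are 19 mm wide; open, the fingers measure 117 mm over their backs; the gripper's body (75 mm by 190 mm) begins 51 mm behind the grasp point.
Start: joints at [-1.435, 0.527, 1.433, -0, 1.181, -0.178], TCP at [0.193, -0.594, 0.292] pointing down, gripper open.
Joint ranges: [-3.08, 3.08], [-0.75, 2.2], [0.22, 2.44], [-1.43, 4.57], [0, 2.65], [-2.85, 2.85]. Speed limits (rad/s): [2.79, 2.79, 3.14, 3.14, 3.14, 3.14].

## Interface

Orientations are given as a unit quaternion [x, y, z, w].
In Python, from rig import robot gives the robot as it stands.
- The arm moves only by the tool carry_out, never from a script. Its argument "rows" is a list that holds one entry, the list of rows, each a list of 6 numbers: the shift along the tool's x, y, z in mm, then the turn, a rotation vector about the tool's x, y, z in units of 8 degrees (1.0 is 8 degrees). A call has 1 to 20 rows; each row is the pose to reach, as a shift and turn from the pose commanded when the call began, along the tool's axes at that moment; what a row does not reach only later rows make up. A row lasts 1/10 s, in which the tool goes at most 50 mm and 8.59 degrees, less where a joint would pass 70% of its speed; a pose out of reach is approached as far as the arm can. A call with a gripper value outside its range is refused whole. "fingers" is the opening, from 0 (shut) to 1 (fully open), set as the call begins (left out, the last holds). The fingers move at their own pace and stop on an object; "grip_force" is the grip in N (left out, the last holds). Time passes only in rows, so rows that repeat a pose let the fingers close. It gives the time, the measured TCP pose, the force and the opening at its end, in the units of the state.
- robot.get_obs(): the state, without advancing time (a new reading comes with each control period).
- robot.camera(name): name is "side" or "top" or "wrist"; returns a dict with "color" (384x512x3 uint8, red, green, blue), "depth" (384x512 float32, m along the optical axis (not along the pixel's ray), 0 where there is no reading), "K" (3x3 intrinsics, pixels), "camera_from_world" (4x4, takes a point from world to camera coordinates). Camera axes: x right, y down, z forward; pixel columns grow to the right and rows downward; lengths in m; the calibration is good to about 2 mm. The wrist camera is an equidistant fisheye: a pixel r from the principal point sees the ray r / f radians off the axis. A picture is of the moment at which its call begins.
- robot.hand_in(): hands the job in, once; it reports no verdict.
The state is a dict: "time": time; "q": joint angles; "joint_velocities": joint speeds; "joint_torque": joint torques, N m; "position": TCP position; "tool_rot": TCP orientation; "ft_force": force on the tool from outside, world axes, zero at the start; "moment": the same for the moment, N m; "grip_width": finger opening in m.
Only numpy, scipy, OpenCV 4.12 (cv2) and the standard library are available. Lean on these libraries where they do the work, as an engineer would, in place of code of your own. Each camera call takes 0.05 s, during which the arm holds its last target. There are 200 camera calls.

## Task

Change the water filter's cartridges: shut its tap first, untwist every used cartridge that is in the unit and stand it upright in the drip tray, then fit one of the two new cartridges in each bay, pushed down against the spring and turned clockwise to its stop so that it stays locked, and only then open the tap fully again. The cartridges are thin: grip them with no more than 20 N and push, twist and set them down gently; leave the jars and the shaker alone.

Things in the scene. Friction and masses are not known exactly. Their poses are not given: they have to be found in the camera images.
- filter_unit: The worktop water filter: a low white unit 130 x 390 mm, fixed to the worktop, with two bays and a tap in a row along its y. Origin: centre of its underside; x across it, y along it, z up. Bay 1 is at y = +125 mm, bay 2 at y = 0, the tap at y = -125 mm; the top plate of the bays is 42 mm above the worktop. Tall appliances with handles stand behind it, from about x = 0.65 m of the room on.
- bay1 (a point): Point on the axis of bay 1 (the end away from the tap), where the origin of a locked cartridge lies. Axes as filter_unit. The bay is a 68 mm round hole with a 17 mm wide slot to +x and to -x (a keyhole), in an 8 mm top plate whose upper face is 23 mm and lower face 15 mm above this point. A cartridge enters with its pins, so its wing, along the slots.
- bay2 (a point): The same point of bay 2, in the middle of the unit. Both bays: pushed down until its pins are under the top plate, a cartridge turns clockwise from above by about 68 deg (1.19 rad) to a hard stop; the wrong way is blocked. Let go there, the spring holds the pins up against the plate: locked. To take it out turn it back by the same angle to the slots, then lift.
- plate1 (a joint): The round spring plate at the bottom of bay 1, m: 0 = up (its face 9 mm above bay1), 0.012 = bottom; spring 4 N at the top, 9 N at the bottom. A cartridge let in rests on it with its pins still in the slots; pushed so that this reads above 0.009 (best 0.0105 to 0.012) it can turn. About 0.009 when one is locked.
- plate2 (a joint): The same spring plate in bay 2.
- tap (a joint): The tap handle's angle, rad: 0 = shut (handle across the unit, along its x), 1.4 = fully open (handle turned counter-clockwise from above, nearly along the unit's y). Stops at both ends; stays where it is left. Less than 0.15 counts as shut, more than 1.2 as open. Takes about 0.1 N m.
- tap_grip (a point): Point on the tap's axis, 97 mm above the worktop, at the height to grip its bar handle: 70 mm long (along this frame's x), 14 mm thick, from 71 to 110 mm above the worktop.
- old1: All four cartridges are alike; shape under new1. Used; at the start locked in bay 1, or absent (then that bay is empty).
- old2: All four cartridges are alike; shape under new1. Used; at the start locked in bay 2, or absent (then that bay is empty). At least one of old1 and old2 is there.
- new1: New filter cartridge, left of the unit at the start, 0.3 kg, bottom-heavy. Origin: centre of its underside; z up, x along its wing handle. Plug 62 mm across (z 0 to 30 mm) with two 10 mm thick round pins along +x and -x, to 41 mm from the axis, at z = 10; body 82 mm across (z 30 to 62); on top a wing 60 (x) x 16 (y) mm, z 62 to 100, to pinch across its thickness. Half a turn makes no difference.
- new2: All four cartridges are alike; shape under new1. New; at the start standing on the worktop to the left of the unit.
- tray: Drip tray, grey plastic, fixed, 220 x 130 mm (x, y), 18 mm high, walls and floor about 4 mm thick. To the right of the unit. Origin: centre of its underside. Two cartridges stand in it one behind the other, for instance at x = +52 and -52 mm.
- salt_shaker: Salt shaker, 44 mm across, 90 mm tall, a bystander. Origin at its underside.
- spice_jar: Spice jar, 45 mm across, 106 mm tall, a bystander. Origin at its underside.
- sugar_jar: Jar of sugar with a yellow lid, 63 mm across, 110 mm tall, a bystander. Origin at its underside.

How it is judged:
By the outcome, as a careful person would: the job done as asked, in the order asked, and still so for the second after the job is handed in, with the robot touching nothing.
Of old1, old2 only 1 to 2 are there at a start; the rules pass over those that are not, and their reading is None.
At some moment in a run one of new1, new2 may be knocked a few centimetres aside while the robot is not near it.
It also fails if it takes over 210 s, if anything falls off the work surface, if the arm or the gripper's body presses on something with over 40 N, if the wrist force passes 120 N, or if a joint passes its speed limit or range.

## Working session

There is one attempt and no reset: what is moved stays moved. The work goes in short steps, Python scripts to look and compute and a tool call to move; the robot and the scene stay as the last step left them, time stands still between calls to the robot, and variables do not carry over. Pictures are saved under pics/ and viewed, on a budget of 14 in all, crops included, one or two more only if the job needs it, and the job is handed in when it is done.

Besides the shell and the picture viewer there is one more tool, called after ">>>" as name([rows], argument=value, ...), one row to a line, values as JSON. carry_out: Moves the arm, as the interface text tells. Its arguments: {"type":"object","properties":{"rows":{"type":"array"},"fingers":{"type":"number"},"grip_force":{"type":"number"}},"required":["rows"]}

```bash
mkdir -p pics; ls
cat > h.py <<'E'
import numpy as np, cv2
from rig import robot
def save(name,fn):
    c=robot.camera(name); cv2.imwrite('pics/'+fn+'.png',c['color'][:,:,::-1]); np.savez('pics/'+fn+'.npz',**c); return c
E
python3 - <<'E'
from h import *
print(robot.get_obs())
a=save('top','t0'); b=save('side','s0'); w=save('wrist','w0')
cv2.imwrite('pics/ts0.png',cv2.resize(np.vstack([a['color'],b['color']])[:,:,::-1],(400,600)))
for c in(a,b,w): print(c['K'],c['camera_from_world'],(c['depth']>0).mean())
E
```

```text
pics
{'time': 0.0, 'q': array([-1.43552916e+00,  5.28472147e-01,  1.43389909e+00,  3.05926980e-05,
        1.18138136e+00, -1.78507524e-01]), 'joint_velocities': array([-2.63416868e-04,  8.14931494e-05,  2.35825920e-04, -5.15426969e-04,
       -2.20162226e-03, -2.26921659e-03]), 'joint_torque': array([ 6.29163223e-04, -4.40040779e+01, -1.76596177e+01,  6.33814163e-02,
        5.83352835e-02, -1.70624321e-04]), 'position': array([ 0.19285774, -0.59389231,  0.29126882]), 'tool_rot': array([ 9.87718736e-01,  1.56238701e-01,  3.74888788e-05, -1.07941221e-03]), 'ft_force': array([-0.60373208, -0.20039672,  0.03163825]), 'moment': array([-0.0109603 ,  0.0053216 ,  0.02787734]), 'grip_width': 0.08722402141143862}
[[463.12592084   0.         255.16569424]
 [  0.         463.12592084 191.00486484]
 [  0.           0.           1.        ]] [[ 0.17905671 -0.98376362  0.01215892 -0.16079456]
 [-0.79275915 -0.15158853 -0.59038449  0.44769877]
 [ 0.58264194  0.09607321 -0.80703055  1.37003946]
 [ 0.          0.          0.          1.        ]] 0.9960378011067709
[[428.93547095   0.         253.50763087]
 [  0.         428.93547095 190.50705669]
 [  0.           0.           1.        ]] [[-0.89332324 -0.44923667 -0.01264895  0.44008612]
 [-0.26369217  0.54673729 -0.79469791  0.2632685 ]
 [ 0.3639231  -0.70658669 -0.60687332  1.25435611]
 [ 0.          0.          0.          1.        ]] 0.9958902994791666
[[297.31863964   0.         252.22411974]
 [  0.         297.31863964 193.81862603]
 [  0.           0.           1.        ]] [[ 0.30797709 -0.95139183 -0.00192486 -0.62353025]
 [-0.90886537 -0.2948077   0.29504602 -0.0354171 ]
 [-0.28127183 -0.08911798 -0.9554811   0.39140757]
 [ 0.          0.          0.          1.        ]] 0.9962107340494791
```

View pics/t0.png

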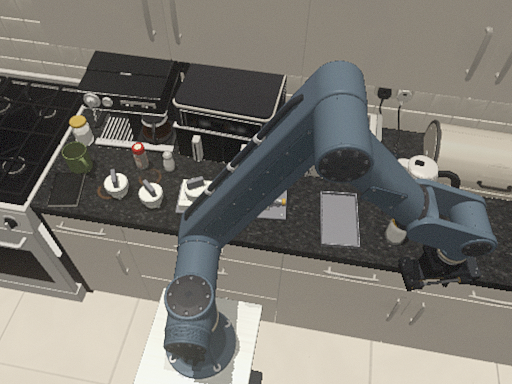

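View pics/s0.png

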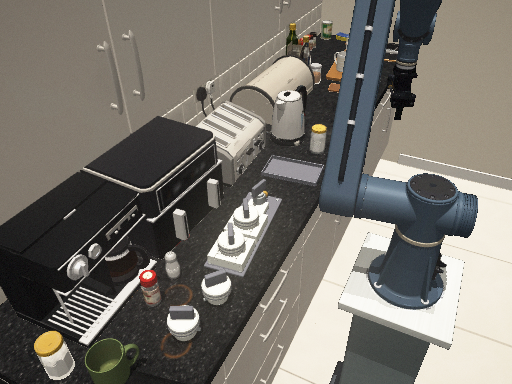

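The side view shows both bays occupied (232,240 and 246,215), the tap at (260,192), the new cartridges at (182,320) and (216,287), and the tray at (293,170). The arm hides part of the top view. I'll measure from depth next.

```bash
cat >> h.py <<'E'
def cloud(c):
    K,T,d=c['K'],c['camera_from_world'],c['depth']; v,u=np.mgrid[:384,:512]
    x=(u-K[0,2])/K[0,0]; y=(v-K[1,2])/K[1,1]
    P=np.stack([x*d,y*d,d],-1).reshape(-1,3); P=(P-T[:3,3])@T[:3,:3]
    return P.reshape(384,512,3)
def blobs(P,z0,z1,x=(0.3,0.66),y=(-.5,.75),amin=12):
    m=((P[...,2]>z0)&(P[...,2]<z1)&(P[...,0]>x[0])&(P[...,0]<x[1])&(P[...,1]>y[0])&(P[...,1]<y[1])).astype(np.uint8)
    n,L,S,C=cv2.connectedComponentsWithStats(m,connectivity=4)
    for i in range(1,n):
        if S[i,4]<amin: continue
        p=P[L==i]; r=cv2.minAreaRect((p[:,:2]*1000).astype(np.float32))
        print(S[i,4],'px',C[i].round(),'mean',p.mean(0).round(4),'zmax',p[:,2].max().round(4),'rect',np.round(r[0]),np.round(r[1]),round(r[2]))
E
python3 - <<'E'
from h import *
for n in('s0','t0'):
    P=cloud(np.load(f'pics/{n}.npz')); print(n)
    print('worktop z',np.median(P[...,2][(abs(P[...,2])<.01)&(P[...,0]>.4)&(P[...,0]<.6)]))
    print('tops');blobs(P,.088,.12)
    print('body');blobs(P,.055,.068)
    print('unit/plate');blobs(P,.036,.05,amin=60)
    print('tray');blobs(P,.012,.024,amin=30)
E
```

```text
s0
worktop z 0.0012473076405399089
tops
32 px [257. 142.] mean [ 0.6513 -0.3522  0.1101] zmax 0.1165 rect [ 651. -355.] [17. 40.] 0
40 px [250. 151.] mean [ 0.6471 -0.2801  0.1116] zmax 0.1172 rect [ 648. -282.] [46. 19.] 88
116 px [258. 186.] mean [ 0.5249 -0.105   0.1033] zmax 0.1165 rect [ 527. -107.] [69. 17.] 79
92 px [214. 194.] mean [0.6381 0.0022 0.1044] zmax 0.1191 rect [639.   2.] [40. 22.] 36
61 px [246. 211.] mean [0.5025 0.0333 0.108 ] zmax 0.12 rect [508.  23.] [16. 45.] 30
87 px [182. 226.] mean [0.6428 0.1785 0.1049] zmax 0.1197 rect [646. 172.] [29. 26.] 84
13 px [228. 229.] mean [0.503  0.1407 0.118 ] zmax 0.1197 rect [501. 141.] [ 6. 26.] 29
60 px [231. 237.] mean [0.4849 0.16   0.1079] zmax 0.1199 rect [489. 154.] [15. 28.] 29
16 px [170. 254.] mean [0.6188 0.2777 0.0892] zmax 0.0926 rect [619. 278.] [12. 17.] 8
38 px [147. 259.] mean [0.6542 0.3341 0.106 ] zmax 0.1192 rect [653. 334.] [14.  8.] 51
156 px [215. 275.] mean [0.4593 0.2959 0.0975] zmax 0.1057 rect [460. 293.] [60. 19.] 49
249 px [148. 278.] mean [0.6108 0.3877 0.1033] zmax 0.1116 rect [614. 385.] [44
[... 4191 characters left out ...]
2904 0.0605] zmax 0.0679 rect [457. 291.] [78. 80.] 25
20 px [190. 198.] mean [0.4609 0.1492 0.0612] zmax 0.0672 rect [462. 150.] [38.  7.] 75
unit/plate
138 px [184. 197.] mean [0.4741 0.1774 0.0408] zmax 0.0489 rect [495. 172.] [115.  46.] 6
tray
44 px [ 74. 173.] mean [0.5184 0.614  0.0164] zmax 0.0239 rect [520. 615.] [27. 45.] 38
55 px [ 64. 181.] mean [0.4776 0.635  0.0142] zmax 0.0179 rect [481. 638.] [51. 32.] 37
48 px [ 75. 181.] mean [0.4862 0.5969 0.0149] zmax 0.0223 rect [487. 600.] [54. 25.] 49
44 px [351. 197.] mean [ 0.6047 -0.4027  0.0162] zmax 0.0221 rect [ 607. -406.] [86. 45.] 55
56 px [353. 241.] mean [ 0.419  -0.422   0.0162] zmax 0.0219 rect [ 421. -425.] [ 48. 101.] 54
```

Run:
```python
import cv2
a=cv2.imread('pics/s0.png')[140:360,130:350]
cv2.imwrite('pics/s0c.png',cv2.resize(a,(600,600),interpolation=cv2.INTER_CUBIC))
```

```text
(no output)
```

View pics/s0c.png

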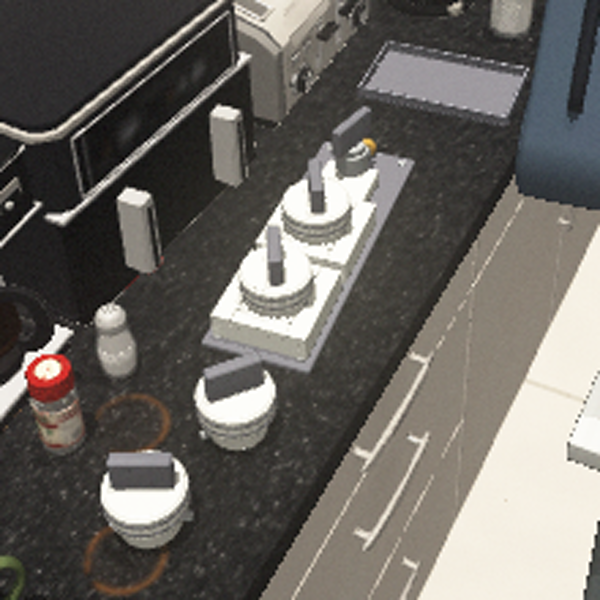

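```bash
cat >> h.py <<'E'
from scipy.spatial.transform import Rotation as R
def wcloud(c):
    K,T,d=c['K'],c['camera_from_world'],c['depth']; v,u=np.mgrid[:384,:512]
    x=(u-K[0,2])/K[0,0]; y=(v-K[1,2])/K[1,1]; r=np.hypot(x,y)+1e-9; s=np.tan(np.minimum(r,1.45))/r
    P=np.stack([x*s*d,y*s*d,d],-1).reshape(-1,3); P=(P-T[:3,3])@T[:3,:3]
    return P.reshape(384,512,3)
def goto(x,y,zg,th):
    "row to bring the grasp point to x,y,zg with tool straight down, closing line at th deg (mod 180)"
    o=robot.get_obs(); Rc=R.from_quat(o['tool_rot']); out=[]
    for t in (th,th+180):
        a=np.radians(t+90); yax=np.array([np.cos(a-np.pi/2),np.sin(a-np.pi/2),0]); xax=np.array([np.cos(a),np.sin(a),0])
        Rt=R.from_matrix(np.stack([xax,yax,[0,0,-1]],1)); rv=(Rc.inv()*Rt).as_rotvec()
        q6=np.arctan2(y,x)-np.radians(t); q6=(q6+np.pi)%(2*np.pi)-np.pi
        out.append((abs(rv[2]),rv,q6))
    sh=Rc.inv().apply(np.array([x,y,zg+.051])-o['position'])*1000
    for _,rv,q6 in sorted(out,key=lambda k:k[0]): print('row',sh.round(1),(rv/np.radians(8)).round(2),'q6~',round(q6,2))
def st():
    o=robot.get_obs(); M=R.from_quat(o['tool_rot']).as_matrix()
    print('t',round(o['time'],2),'grasp',(o['position']+.051*M[:,2]).round(4),'close',round(np.degrees(np.arctan2(M[1,1],M[0,1])),1),'tilt',M[:2,2].round(4),'F',o['ft_force'].round(1),'Mz',o['moment'].round(2),'w',round(o['grip_width'],4),'q6',o['q'][5].round(2))
E
python3 - <<'E'
from h import *
c=np.load('pics/w0.npz');T=c['camera_from_world'];print(-T[:3,:3].T@T[:3,3])
st(); goto(.527,-.107,.26,-11); goto(.38,-.10,.26,-11); goto(.527,-.107,.26,50)
E
```

```text
[ 0.26993558 -0.56878136  0.383232  ]
t 0.15 grasp [ 0.1929 -0.5939  0.2405] close -72.0 tilt [-0.0002  0.0016] F [-0.6 -0.4  0.3] Mz [-0.03 -0.01 -0.05] w 0.0874 q6 -0.18
row [ 468.1 -360.1  -18.8] [-0.01 -0.01 -7.63] q6~ -0.01
row [ 468.1 -360.1  -18.8] [-1.000e-02  1.000e-02  1.487e+01] q6~ 3.13
row [ 330.5 -412.2  -18.7] [-0.01 -0.01 -7.63] q6~ -0.07
row [ 330.5 -412.2  -18.7] [-1.000e-02  1.000e-02  1.487e+01] q6~ 3.08
row [ 468.1 -360.1  -18.8] [-0.01  0.    7.25] q6~ 2.07
row [ 468.1 -360.1  -18.8] [-0.000e+00 -1.000e-02 -1.525e+01] q6~ -1.07
```

>>> carry_out([
  [[468, -360, -30, 0, 0, -7.6], [468, -360, -30, 0, 0, -7.6], [468, -360, -30, 0, 0, -7.6], [468, -360, -30, 0, 0, -7.6], [468, -360, -30, 0, 0, -7.6], [468, -360, -30, 0, 0, -7.6], [468, -360, -30, 0, 0, -7.6], [468, -360, -30, 0, 0, -7.6], [468, -360, -30, 0, 0, -7.6], [468, -360, -30, 0, 0, -7.6], [468, -360, -30, 0, 0, -7.6], [468, -360, -30, 0, 0, -7.6], [468, -360, -30, 0, 0, -7.6], [468, -360, -30, 0, 0, -7.6], [468, -360, -30, 0, 0, -7.6], [468, -360, -30, 0, 0, -7.6], [468, -360, -30, 0, 0, -7.6]],
], fingers=1, grip_force=18)

```text
time: 1.85
position: [0.5264, -0.1088, 0.3222]
tool_rot: [0.774, 0.634, -0.0, -0.0]
ft_force: [-0.4, -0.9, -0.6]
grip_width: 0.0869
```

Run:
```python
from h import *
st()
w=save('wrist','w1');t=save('top','t1');s=save('side','s1')
cv2.imwrite('pics/v1.png',np.hstack([w['color'],t['color'][:, :280]])[:,:,::-1])
P=wcloud(w); print('wrist tops');blobs(P,.088,.125,amin=40); print('body');blobs(P,.055,.086,amin=60); print('unit');blobs(P,.03,.05,amin=100)
P=cloud(t); print('top: tops');blobs(P,.085,.125); print('tray'); blobs(P,.012,.024,y=(-.5,-.25),amin=30);blobs(P,.03,.05,amin=100)
P=cloud(s); print('side: tops');blobs(P,.085,.125)
```

```text
t 1.85 grasp [ 0.5264 -0.1088  0.2712] close -11.3 tilt [-0.0004 -0.    ] F [-0.4 -0.9 -0.6] Mz [-0.03 -0.07  0.03] w 0.0869 q6 -0.21
wrist tops
921 px [216.  69.] mean [0.514  0.0137 0.1176] zmax 0.1209 rect [514.  14.] [16. 59.] 32
302 px [333.  72.] mean [ 0.6307 -0.0091  0.1074] zmax 0.1249 rect [637. -13.] [19. 40.] 51
826 px [254. 179.] mean [ 0.5281 -0.1061  0.1081] zmax 0.1111 rect [ 527. -108.] [68. 14.] 79
140 px [374. 231.] mean [ 0.6592 -0.1992  0.1033] zmax 0.1198 rect [ 659. -200.] [36.  2.] 90
body
640 px [188.   6.] mean [0.4936 0.1047 0.0736] zmax 0.0828 rect [492. 108.] [19. 70.] 77
3098 px [221.  75.] mean [0.5152 0.0121 0.0798] zmax 0.0858 rect [513.  14.] [82. 81.] 35
190 px [324.  76.] mean [ 0.6298 -0.0094  0.0708] zmax 0.0858 rect [635. -13.] [19. 40.] 43
221 px [265. 171.] mean [ 0.5409 -0.1094  0.0661] zmax 0.0723 rect [ 542. -112.] [35. 12.] 79
231 px [243. 172.] mean [ 0.515  -0.1049  0.0664] zmax 0.0722 rect [ 514. -106.] [35. 13.] 78
316 px [362. 236.] mean [ 0.654  -0.2198  0.0696] zmax 0.0858 rect [ 653. -221.] [47. 14.] 90
unit
2006 px [197.  18.] mea
[... 2111 characters left out ...]
182. 226.] mean [0.6427 0.1783 0.1054] zmax 0.1242 rect [642. 178.] [33. 20.] 46
123 px [230. 233.] mean [0.4932 0.1481 0.1114] zmax 0.1233 rect [499. 139.] [22. 61.] 25
48 px [169. 254.] mean [0.6203 0.2798 0.088 ] zmax 0.0922 rect [620. 280.] [23. 26.] 24
48 px [147. 258.] mean [0.6545 0.334  0.1068] zmax 0.1249 rect [654. 332.] [15.  9.] 68
173 px [215. 275.] mean [0.4589 0.2958 0.0962] zmax 0.1045 rect [460. 294.] [61. 19.] 51
254 px [148. 278.] mean [0.6106 0.388  0.1029] zmax 0.1103 rect [614. 384.] [45. 43.] 45
200 px [181. 310.] mean [0.477  0.4303 0.0968] zmax 0.1051 rect [479. 429.] [60. 16.] 26
411 px [107. 355.] mean [0.5597 0.6037 0.0914] zmax 0.0992 rect [564. 606.] [89. 91.] 7
```

View pics/v1.png

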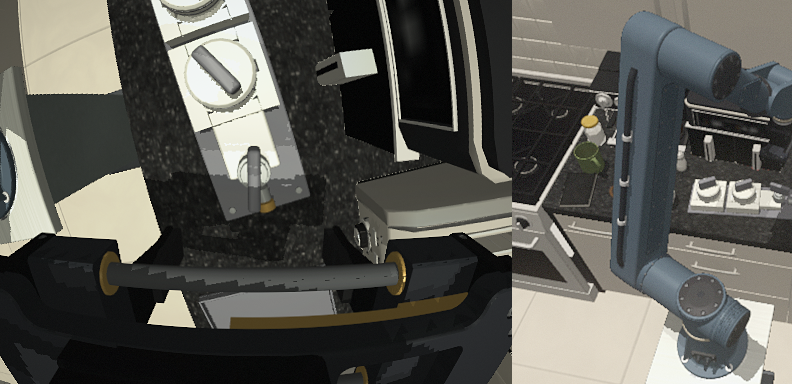

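The wrist view shows the tap handle at (254,179) and the bay 2 wing at (216,69). All three views agree to about 2 mm: tap (0.527,-0.108), bay 2 (0.513,0.014), bay 1 (0.498,0.138), yaw about 6.6°.

>>> carry_out([
  [[1.4, 0.3, 40, 0, 0, 0], [1.4, 0.3, 80, 0, 0, 0], [1.4, 0.3, 115, 0, 0, 0], [1.4, 0.3, 140, 0, 0, 0], [1.4, 0.3, 160, 0, 0, 0], [1.4, 0.3, 170, 0, 0, 0], [1.4, 0.3, 174, 0, 0, 0], [1.4, 0.3, 174, 0, 0, 0]],
])

```text
time: 2.8
position: [0.5277, -0.1065, 0.1483]
tool_rot: [0.773, 0.635, 0.0, 0.0]
ft_force: [-0.4, 0.2, 0.1]
grip_width: 0.0873
```

>>> carry_out([
  [[0, 0, 0, 0, 0, 0], [0, 0, 0, 0, 0, 0], [0, 0, 0, 0, 0, 0], [0, 0, 0, 0, 0, 0], [0, 0, 0, 0, 0, 0], [0, 0, 0, 0, 0, 0], [0, 0, 0, 0, 0, 0], [0, 0, 0, 0, 0, 0]],
], fingers=0, grip_force=18)

```text
time: 3.6
position: [0.5275, -0.1062, 0.1482]
tool_rot: [0.773, 0.635, -0.0, -0.0]
ft_force: [-0.2, 0.2, 0.3]
grip_width: 0.0312
```

```bash
python3 -c "
from h import *
st()"
```

```text
t 3.6 grasp [ 0.5275 -0.1062  0.0972] close -11.2 tilt [-0.0001  0.    ] F [-0.2  0.2  0.3] Mz [-0.04 -0.08  0.  ] w 0.0312 q6 -0.21
```

>>> carry_out([
  [[0, 0, 0, 0, 0, 0], [0, 0, 0, 0, 0, 0], [0, 0, 0, 0, 0, 0], [0, 0, 0, 0, 0, 0], [0, 0, 0, 0, 0, 0.7], [0, 0, 0, 0, 0, 1.4], [0, 0, 0, 0, 0, 2.1], [0, 0, 0, 0, 0, 2.8], [0, 0, 0, 0, 0, 3.5], [0, 0, 0, 0, 0, 4.2], [0, 0, 0, 0, 0, 4.9], [0, 0, 0, 0, 0, 5.6], [0, 0, 0, 0, 0, 6.3], [0, 0, 0, 0, 0, 7.0], [0, 0, 0, 0, 0, 7.7], [0, 0, 0, 0, 0, 8.4], [0, 0, 0, 0, 0, 8.8], [0, 0, 0, 0, 0, 8.8]],
])

```text
time: 5.4
position: [0.5302, -0.1086, 0.1483]
tool_rot: [0.997, 0.073, 0.003, 0.002]
ft_force: [5.6, -5.2, -6.1]
grip_width: 0.0139
```

```bash
python3 -c "
from h import *
st()"
```

```text
t 5.4 grasp [ 0.5305 -0.1088  0.0973] close -81.7 tilt [ 0.0063 -0.0044] F [ 5.6 -5.2 -6.1] Mz [-0.92 -0.66 -0.1 ] w 0.0139 q6 1.02
```

>>> carry_out([
  [[0, 0, 0, 0, 0, 0], [0, 0, 0, 0, 0, 0], [0, 0, 0, 0, 0, 0], [0, 0, 0, 0, 0, 0], [0, 0, 0, 0, 0, 0], [0, 0, 0, 0, 0, 0], [0, 0, -10, 0, 0, 0], [0, 0, -30, 0, 0, 0], [0, 0, -60, 0, 0, 0], [0, 0, -90, 0, 0, 0], [0, 0, -130, 0, 0, 0], [0, 0, -150, 0, 0, 0], [0, 0, -150, 0, 0, 0]],
], fingers=1)

```text
time: 6.7
position: [0.5292, -0.1068, 0.3024]
tool_rot: [0.997, 0.073, 0.004, 0.002]
ft_force: [-0.1, -0.6, 1.0]
grip_width: 0.0868
```

Run:
```python
from h import *
st(); w=save('wrist','w2'); P=wcloud(w); blobs(P,.088,.125,amin=40)
P=cloud(save('side','s2'));blobs(P,.088,.125,amin=40)
print('bay2 start'); goto(.513,.0145,.2,31)
print('bay1'); goto(.498,.138,.2,31)
```

```text
t 6.7 grasp [ 0.5296 -0.107   0.2514] close -81.6 tilt [ 0.0081 -0.0034] F [-0.1 -0.6  1. ] Mz [ 0.01  0.02 -0.04] w 0.0868 q6 1.02
428 px [176.  65.] mean [ 0.6407 -0.0166  0.1072] zmax 0.1249 rect [639. -16.] [15. 39.] 63
463 px [35. 59.] mean [0.6464 0.1609 0.1073] zmax 0.125 rect [644. 164.] [16. 32.] 50
118 px [362.  77.] mean [ 0.6593 -0.1991  0.1047] zmax 0.1205 rect [ 659. -201.] [36.  2.] 90
568 px [429. 106.] mean [ 0.6486 -0.2811  0.1101] zmax 0.1137 rect [ 650. -284.] [21. 42.] 2
350 px [473. 119.] mean [ 0.6509 -0.3511  0.1086] zmax 0.1115 rect [ 651. -353.] [18. 41.] 1
918 px [254. 187.] mean [ 0.5308 -0.1088  0.1082] zmax 0.1114 rect [ 528. -109.] [68. 14.] 8
691 px [ 48. 183.] mean [0.5036 0.1303 0.1124] zmax 0.1214 rect [500. 138.] [17. 60.] 32
958 px [138. 185.] mean [0.5173 0.01   0.1147] zmax 0.1201 rect [514.  14.] [17. 59.] 32
146 px [259. 186.] mean [ 0.5253 -0.1063  0.1028] zmax 0.1154 rect [ 527. -107.] [70. 20.] 8
104 px [214. 194.] mean [0.6383 0.0023 0.1061] zmax 0.1247 rect [642.  -2.] [37. 27.] 12
98 px [245. 207.] mean [0.5075 0.0242 0.1132] zmax 0.1232
[... 223 characters left out ...]
8.] mean [0.6547 0.3337 0.1091] zmax 0.1245 rect [654. 334.] [14.  8.] 51
158 px [215. 275.] mean [0.4593 0.2959 0.0974] zmax 0.104 rect [460. 293.] [61. 19.] 52
246 px [148. 278.] mean [0.6108 0.3874 0.1035] zmax 0.1106 rect [614. 383.] [44. 46.] 27
180 px [181. 309.] mean [0.4774 0.4299 0.0976] zmax 0.1051 rect [479. 428.] [60. 18.] 30
303 px [106. 355.] mean [0.5614 0.6055 0.093 ] zmax 0.0983 rect [564. 609.] [87. 86.] 11
bay2 start
row [   3.5 -121.4   47.7] [-0.   -0.01  8.42] q6~ 2.63
row [   3.5 -121.4   47.7] [ 1.000e-02 -0.000e+00 -1.408e+01] q6~ -0.51
bay1
row [   6.6 -245.8   47.6] [-0.   -0.01  8.42] q6~ 2.87
row [   6.6 -245.8   47.6] [ 1.000e-02 -0.000e+00 -1.408e+01] q6~ -0.27
```

>>> carry_out([
  [[3.5, -121.4, 20, 0, 0, -7], [3.5, -121.4, 20, 0, 0, -7], [3.5, -121.4, 20, 0, 0, -7], [3.5, -121.4, 20, 0, 0, -7], [3.5, -121.4, 20, 0, 0, -7], [3.5, -121.4, 20, 0, 0, -7], [3.5, -121.4, 20, 0, 0, -7], [3.5, -121.4, 20, 0, 0, -14], [3.5, -121.4, 20, 0, 0, -14], [3.5, -121.4, 20, 0, 0, -14], [3.5, -121.4, 20, 0, 0, -14], [3.5, -121.4, 20, 0, 0, -14], [3.5, -121.4, 20, 0, 0, -14], [3.5, -121.4, 20, 0, 0, -14], [3.5, -121.4, 20, 0, 0, -14], [3.5, -121.4, 20, 0, 0, -14]],
])

```text
time: 8.4
position: [0.5126, 0.0145, 0.2771]
tool_rot: [0.498, 0.867, -0.0, -0.001]
ft_force: [-0.2, -0.2, -0.4]
grip_width: 0.087
```

Run:
```python
from h import *
st(); w=save('wrist','w3'); P=wcloud(w); blobs(P,.095,.125,amin=40)
goto(.5135,.0145,.105,32)
```

```text
t 8.4 grasp [0.5125 0.0145 0.2261] close 30.3 tilt [-0.0027  0.0006] F [-0.2 -0.2 -0.4] Mz [ 0.04 -0.16 -0.03] w 0.087 q6 -0.72
172 px [502.  26.] mean [0.6536 0.3283 0.111 ] zmax 0.1247 rect [653. 328.] [ 7. 12.] 47
1444 px [311.  70.] mean [0.4979 0.1374 0.1158] zmax 0.1207 rect [499. 139.] [17. 60.] 32
533 px [440. 131.] mean [0.6397 0.1673 0.1105] zmax 0.125 rect [642. 166.] [17. 35.] 43
1178 px [254. 194.] mean [0.5113 0.0184 0.117 ] zmax 0.1208 rect [513.  16.] [16. 59.] 32
537 px [217. 297.] mean [ 0.5378 -0.1057  0.1075] zmax 0.1112 rect [ 531. -109.] [64. 15.] 13
row [ -0.5   0.8 121.4] [-0.01 -0.01 -0.21] q6~ -0.53
row [ -0.5   0.8 121.4] [-2.000e-02  2.000e-02  2.229e+01] q6~ 2.61
```

>>> carry_out([
  [[-0.5, 0.8, 40, 0, 0, -0.2], [-0.5, 0.8, 75, 0, 0, -0.2], [-0.5, 0.8, 100, 0, 0, -0.2], [-0.5, 0.8, 113, 0, 0, -0.2], [-0.5, 0.8, 119, 0, 0, -0.2], [-0.5, 0.8, 121, 0, 0, -0.2], [-0.5, 0.8, 121, 0, 0, -0.2]],
])

```text
time: 9.15
position: [0.5146, 0.0143, 0.1575]
tool_rot: [0.485, 0.874, 0.0, 0.0]
ft_force: [0.1, 0.2, 0.7]
grip_width: 0.0871
```

>>> carry_out([
  [[0, 0, 0, 0, 0, 0], [0, 0, 0, 0, 0, 0], [0, 0, 0, 0, 0, 0], [0, 0, 0, 0, 0, 0], [0, 0, 0, 0, 0, 0], [0, 0, 0, 0, 0, 0], [0, 0, 0, 0, 0, 0], [0, 0, 0, 0, 0, 0], [0, 0, 0, 0, 0, 0], [0, 0, 0, 0, 0, 0], [0, 0, 0, 0, 0, 0], [0, 0, 0, 0, 0, 0], [0, 0, 0, 0, 0, 0]],
], fingers=0, grip_force=18)

```text
time: 10.45
position: [0.5142, 0.0143, 0.1572]
tool_rot: [0.485, 0.875, -0.0, -0.0]
ft_force: [-0.6, -1.0, 0.3]
grip_width: 0.016
```

```bash
python3 -c "
from h import *
st()"
```

```text
t 10.45 grasp [0.5141 0.0143 0.1062] close 32.0 tilt [-0.0003 -0.    ] F [-0.6 -1.   0.3] Mz [-0.1  -0.03  0.05] w 0.016 q6 -0.75
```

>>> carry_out([
  [[0, 0, 1, 0, 0, 0], [0, 0, 2, 0, 0, 0], [0, 0, 2, 0, 0, -0.6], [0, 0, 2, 0, 0, -1.2], [0, 0, 2, 0, 0, -1.8], [0, 0, 2, 0, 0, -2.4], [0, 0, 2, 0, 0, -3.0], [0, 0, 2, 0, 0, -3.6], [0, 0, 2, 0, 0, -4.2], [0, 0, 2, 0, 0, -4.8], [0, 0, 2, 0, 0, -5.4], [0, 0, 2, 0, 0, -6.0], [0, 0, 2, 0, 0, -6.6], [0, 0, 2, 0, 0, -7.2], [0, 0, 2, 0, 0, -7.7], [0, 0, 2, 0, 0, -8.1], [0, 0, 2, 0, 0, -8.1], [0, 0, 2, 0, 0, -8.1]],
])

```text
time: 12.25
position: [0.5151, 0.0143, 0.1557]
tool_rot: [-0.059, 0.998, -0.0, 0.001]
ft_force: [1.4, 1.1, 6.1]
grip_width: 0.0159
```

```bash
python3 -c "
from h import *
st()"
```

```text
t 12.25 grasp [0.5152 0.0143 0.1047] close 96.7 tilt [ 0.0023 -0.0001] F [1.4 1.1 6.1] Mz [ 0.32 -0.25  0.08] w 0.0159 q6 -1.88
```

>>> carry_out([
  [[0, 0, -3, 0, 0, 0], [0, 0, -7, 0, 0, 0], [0, 0, -12, 0, 0, 0], [0, 0, -18, 0, 0, 0], [0, 0, -25, 0, 0, 0], [0, 0, -35, 0, 0, 0], [0, 0, -50, 0, 0, 0], [0, 0, -70, 0, 0, 0], [0, 0, -90, 0, 0, 0], [0, 0, -110, 0, 0, 0], [0, 0, -125, 0, 0, 0], [0, 0, -132, 0, 0, 0], [0, 0, -132, 0, 0, 0], [0, 0, -132, 0, 0, 0]],
])

```text
time: 13.65
position: [0.5136, 0.0144, 0.2868]
tool_rot: [-0.059, 0.998, 0.0, -0.001]
ft_force: [-0.4, -0.3, -2.6]
grip_width: 0.0161
```

Run:
```python
from h import *
st(); P=cloud(save('side','s4'));blobs(P,.09,.35,x=(.4,.6),y=(-.3,.22),amin=40)
t=save('top','t4'); P=cloud(t); blobs(P,.012,.024,y=(-.5,-.25),amin=30)
print('sugar');blobs(P,.095,.125,y=(-.75,-.4)); 
goto(.558,-.3685,.235,95)
```

```text
t 13.65 grasp [0.5135 0.0144 0.2358] close 96.8 tilt [-0.0014  0.0002] F [-0.4 -0.3 -2.6] Mz [ 0.12 -0.15 -0.05] w 0.0161 q6 -1.88
1809 px [244. 168.] mean [0.5007 0.0337 0.2698] zmax 0.3499 rect [515.  -2.] [ 82. 229.] 9
113 px [230. 233.] mean [0.4933 0.1476 0.1138] zmax 0.1239 rect [499. 139.] [16. 65.] 32
34 px [349. 195.] mean [ 0.6127 -0.3978  0.0156] zmax 0.0227 rect [ 613. -399.] [62. 27.] 71
42 px [322. 236.] mean [ 0.4222 -0.3165  0.0165] zmax 0.0228 rect [ 425. -316.] [76. 13.] 14
49 px [344. 245.] mean [ 0.3994 -0.3941  0.0166] zmax 0.0222 rect [ 399. -395.] [17. 98.] 13
sugar
265 px [410. 195.] mean [ 0.5787 -0.5873  0.1106] zmax 0.125 rect [ 591. -589.] [134.  66.] 67
53 px [449. 196.] mean [ 0.5996 -0.7165  0.1087] zmax 0.125 rect [ 598. -718.] [30. 13.] 71
264 px [402. 221.] mean [ 0.4704 -0.5614  0.1075] zmax 0.1149 rect [ 471. -561.] [58. 63.] 34
row [   1.1 -385.5    0. ] [ 0.   -0.02  0.22] q6~ -2.24
row [   1.1 -385.5    0. ] [ 3.000e-02  1.000e-02 -2.228e+01] q6~ 0.9
```

>>> carry_out([
  [[0, -15, 0, 0, 0, 0], [0, -40, 0, 0, 0, 0], [0, -70, 0, 0, 0, 0], [0, -100, 0, 0, 0, 0], [0, -130, 0, 0, 0, 0], [0, -160, 0, 0, 0, 0], [0, -190, 0, 0, 0, 0.2], [0, -220, 0, 0, 0, 0.2], [1, -250, 0, 0, 0, 0.2], [1, -280, 0, 0, 0, 0.2], [1, -310, 0, 0, 0, 0.2], [1, -335, 0, 0, 0, 0.2], [1, -355, 0, 0, 0, 0.2], [1, -372, 0, 0, 0, 0.2], [1, -382, 0, 0, 0, 0.2], [1, -385.5, 0, 0, 0, 0.2], [1, -385.5, 0, 0, 0, 0.2], [1, -385.5, 0, 0, 0, 0.2], [1, -385.5, 0, 0, 0, 0.2]],
])

```text
time: 15.65
position: [0.5588, -0.3675, 0.2873]
tool_rot: [-0.046, 0.999, 0.0, -0.0]
ft_force: [-0.2, -0.9, -2.8]
grip_width: 0.0157
```

Run:
```python
from h import *
st(); goto(.558,-.3685,.094,95)
w=save('wrist','w5');s=save('side','s5');cv2.imwrite('pics/v5.png',np.hstack([w['color'],s['color'][60:,180:420].repeat(1,0)] if 0 else [w['color'],s['color'][:,170:450]])[:,:,::-1])
P=cloud(s);blobs(P,.012,.024,y=(-.5,-.25),amin=30)
```

```text
t 15.65 grasp [ 0.5588 -0.3674  0.2363] close 95.2 tilt [-0.0003  0.0006] F [-0.2 -0.9 -2.8] Mz [ 0.09 -0.15  0.02] w 0.0157 q6 -2.41
row [  0.9  -1.  142.3] [ 0.   -0.    0.03] q6~ -2.24
row [  0.9  -1.  142.3] [ 0.000e+00  1.000e-02 -2.247e+01] q6~ 0.9
175 px [281. 166.] mean [ 0.555  -0.3717  0.0171] zmax 0.0238 rect [ 532. -367.] [171. 145.] 6
47 px [303. 181.] mean [ 0.4386 -0.3136  0.0173] zmax 0.023 rect [ 441. -314.] [90. 12.] 5
```

View pics/v5.png

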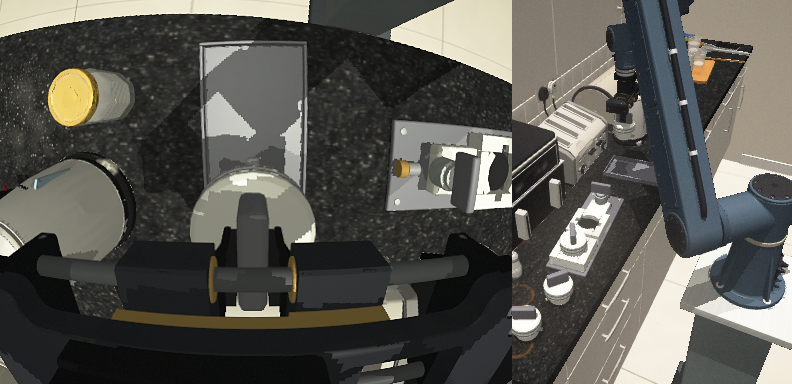

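The cartridge is held centred over the tray's far half (wrist 252,210), and bay 2 now shows empty in the side view. Next I lower it.

>>> carry_out([
  [[1, -1, 15, 0, 0, 0], [1, -1, 40, 0, 0, 0], [1, -1, 65, 0, 0, 0], [1, -1, 90, 0, 0, 0], [1, -1, 110, 0, 0, 0], [1, -1, 125, 0, 0, 0], [1, -1, 134, 0, 0, 0], [1, -1, 139, 0, 0, 0], [1, -1, 141, 0, 0, 0], [1, -1, 142.5, 0, 0, 0], [1, -1, 143.5, 0, 0, 0], [1, -1, 144.5, 0, 0, 0], [1, -1, 144.5, 0, 0, 0]],
])

```text
time: 17.05
position: [0.558, -0.3698, 0.1431]
tool_rot: [-0.045, 0.999, -0.0, 0.0]
ft_force: [-0.5, -0.8, -1.8]
grip_width: 0.0162
```

>>> carry_out([
  [[0, 0, 0.5, 0, 0, 0], [0, 0, 1, 0, 0, 0], [0, 0, 1.4, 0, 0, 0], [0, 0, 1.4, 0, 0, 0]],
])

```text
time: 17.45
position: [0.558, -0.3698, 0.1421]
tool_rot: [-0.045, 0.999, -0.0, 0.0]
ft_force: [-1.2, 1.3, 2.4]
grip_width: 0.0157
```

>>> carry_out([
  [[0, 0, 0, 0, 0, 0], [0, 0, 0, 0, 0, 0], [0, 0, 0, 0, 0, 0], [0, 0, 0, 0, 0, 0], [0, 0, 0, 0, 0, 0], [0, 0, 0, 0, 0, 0], [0, 0, 0, 0, 0, 0], [0, 0, -5, 0, 0, 0], [0, 0, -15, 0, 0, 0], [0, 0, -30, 0, 0, 0], [0, 0, -50, 0, 0, 0], [0, 0, -80, 0, 0, 0], [0, 0, -110, 0, 0, 0], [0, 0, -140, 0, 0, 0], [0, 0, -140, 0, 0, 0]],
], fingers=0.7)

```text
time: 18.95
position: [0.56, -0.3715, 0.2885]
tool_rot: [-0.045, 0.999, -0.005, 0.005]
ft_force: [0.7, -0.6, 0.7]
grip_width: 0.0607
```

Run:
```python
from h import *
st(); P=cloud(save('side','s6'));blobs(P,.085,.12,x=(.4,.6),y=(-.45,-.3),amin=20)
P=wcloud(save('wrist','w6'));blobs(P,.085,.12,x=(.4,.61),y=(-.45,-.3),amin=20)
print('bay1'); goto(.4985,.1385,.2,32)
```

```text
t 18.95 grasp [ 0.5604 -0.3719  0.2375] close 95.2 tilt [ 0.0094 -0.0088] F [ 0.7 -0.6  0.7] Mz [ 0.09 -0.09  0.04] w 0.0607 q6 -2.41
92 px [281. 149.] mean [ 0.556  -0.3658  0.0982] zmax 0.1083 rect [ 557. -366.] [59. 22.] 2
960 px [255. 185.] mean [ 0.5542 -0.3698  0.1023] zmax 0.1055 rect [ 556. -369.] [59. 16.] 5
bay1
row [ 13.5 511.8  31.1] [-0.01  0.02  7.9 ] q6~ -0.29
row [ 13.5 511.8  31.1] [-3.00e-02 -1.00e-02 -1.46e+01] q6~ 2.85
```

>>> carry_out([
  [[13, 512, 25, 0, 0, 7.9], [13, 512, 25, 0, 0, 7.9], [13, 512, 25, 0, 0, 7.9], [13, 512, 25, 0, 0, 7.9], [13, 512, 25, 0, 0, 7.9], [13, 512, 25, 0, 0, 7.9], [13, 512, 25, 0, 0, 7.9], [13, 512, 25, 0, 0, 7.9], [13, 512, 25, 0, 0, 7.9], [13, 512, 25, 0, 0, 7.9], [13, 512, 25, 0, 0, 7.9], [13, 512, 25, 0, 0, 7.9], [13, 512, 25, 0, 0, 7.9], [13, 512, 25, 0, 0, 7.9], [13, 512, 25, 0, 0, 7.9]],
])

```text
time: 20.55
position: [0.499, 0.1378, 0.2562]
tool_rot: [0.486, 0.874, -0.0, -0.0]
ft_force: [-0.3, -1.0, -0.1]
grip_width: 0.0609
```

Run:
```python
from h import *
st(); P=wcloud(save('wrist','w7'));blobs(P,.09,.125,amin=40);print('holes/unit');blobs(P,.03,.05,amin=200)
goto(.4985,.1385,.105,32)
```

```text
t 20.55 grasp [0.499  0.1378 0.2052] close 31.9 tilt [-0.0003 -0.0003] F [-0.3 -1.  -0.1] Mz [ 0.05 -0.1   0.02] w 0.0609 q6 -0.5
1241 px [310.  26.] mean [0.4602 0.2919 0.0984] zmax 0.102 rect [461. 294.] [60. 17.] 51
1330 px [477.  59.] mean [0.6111 0.3798 0.1032] zmax 0.1081 rect [614. 384.] [45. 45.] 65
235 px [485. 123.] mean [0.6526 0.3294 0.1097] zmax 0.125 rect [653. 330.] [ 8. 12.] 38
1406 px [254. 199.] mean [0.4969 0.143  0.1166] zmax 0.1208 rect [499. 140.] [16. 59.] 32
190 px [393. 234.] mean [0.6372 0.1799 0.0998] zmax 0.1169 rect [644. 182.] [30. 13.] 34
holes/unit
342 px [435.  64.] mean [0.6029 0.3712 0.0403] zmax 0.05 rect [606. 376.] [23. 47.] 44
4660 px [254. 165.] mean [0.4907 0.1533 0.0412] zmax 0.0437 rect [499. 139.] [113. 113.] 6
409 px [398. 133.] mean [0.6066 0.2733 0.0404] zmax 0.05 rect [611. 276.] [25. 43.] 19
2121 px [224. 242.] mean [0.5092 0.0596 0.0403] zmax 0.044 rect [509.  44.] [112.  56.] 7
1393 px [211. 305.] mean [ 0.54   -0.0329  0.0386] zmax 0.0432 rect [535. -35.] [116.  53.] 50
row [  0.8  -0.  100.3] [-0.    0.   -0.02] q6~ -0.29
row [  0.8  -0.  100.3] [ 0.    0.   22.48] q6~ 2.85
```

>>> carry_out([
  [[1, 0, 35, 0, 0, 0], [1, 0, 65, 0, 0, 0], [1, 0, 85, 0, 0, 0], [1, 0, 95, 0, 0, 0], [1, 0, 99, 0, 0, 0], [1, 0, 99.5, 0, 0, 0], [1, 0, 99.5, 0, 0, 0]],
])

```text
time: 21.3
position: [0.4989, 0.1398, 0.1577]
tool_rot: [0.485, 0.874, 0.0, 0.001]
ft_force: [-0.8, -0.2, -0.5]
grip_width: 0.0607
```

>>> carry_out([
  [[0, 0, 0, 0, 0, 0], [0, 0, 0, 0, 0, 0], [0, 0, 0, 0, 0, 0], [0, 0, 0, 0, 0, 0], [0, 0, 0, 0, 0, 0], [0, 0, 0, 0, 0, 0], [0, 0, 0, 0, 0, 0], [0, 0, 0, 0, 0, 0], [0, 0, 0, 0, 0, 0], [0, 0, 0, 0, 0, 0], [0, 0, 0, 0, 0, 0]],
], fingers=0, grip_force=18)

```text
time: 22.4
position: [0.4984, 0.14, 0.1569]
tool_rot: [0.485, 0.875, 0.0, 0.0]
ft_force: [0.8, 1.3, -0.5]
grip_width: 0.0159
```

>>> carry_out([
  [[0, 0, 1, 0, 0, 0], [0, 0, 2, 0, 0, 0], [0, 0, 2, 0, 0, -0.6], [0, 0, 2, 0, 0, -1.2], [0, 0, 2, 0, 0, -1.8], [0, 0, 2, 0, 0, -2.4], [0, 0, 2, 0, 0, -3.0], [0, 0, 2, 0, 0, -3.6], [0, 0, 2, 0, 0, -4.2], [0, 0, 2, 0, 0, -4.8], [0, 0, 2, 0, 0, -5.4], [0, 0, 2, 0, 0, -6.0], [0, 0, 2, 0, 0, -6.6], [0, 0, 2, 0, 0, -7.2], [0, 0, 2, 0, 0, -7.7], [0, 0, 2, 0, 0, -8.1], [0, 0, 2, 0, 0, -8.1], [0, 0, 2, 0, 0, -8.1]],
])

```text
time: 24.2
position: [0.4984, 0.1396, 0.1553]
tool_rot: [-0.059, 0.998, -0.0, 0.0]
ft_force: [-0.0, -0.2, 4.3]
grip_width: 0.0157
```

```bash
python3 -c "
from h import *
st()"
```

```text
t 24.2 grasp [0.4984 0.1396 0.1043] close 96.8 tilt [ 0.0008 -0.0006] F [-0.  -0.2  4.3] Mz [ 0.05 -0.1   0.1 ] w 0.0157 q6 -1.63
```

>>> carry_out([
  [[0, 0, -3, 0, 0, 0], [0, 0, -7, 0, 0, 0], [0, 0, -12, 0, 0, 0], [0, 0, -18, 0, 0, 0], [0, 0, -25, 0, 0, 0], [0, 0, -35, 0, 0, 0], [0, 0, -50, 0, 0, 0], [0, 0, -70, 0, 0, 0], [0, 0, -90, 0, 0, 0], [0, 0, -110, 0, 0, 0], [0, 0, -125, 0, 0, 0], [0, 0, -132, 0, 0, 0], [0, 0, -132, 0, 0, 0], [0, 0, -132, 0, 0, 0]],
])

```text
time: 25.6
position: [0.4976, 0.1399, 0.2864]
tool_rot: [-0.059, 0.998, 0.0, -0.001]
ft_force: [-0.3, -0.3, -2.2]
grip_width: 0.0158
```

>>> carry_out([
  [[2, -10, 0, 0, 0, 0], [6, -30, 0, 0, 0, 0], [12, -60, 0, 0, 0, 0], [20, -95, 0, 0, 0, 0], [27, -130, 0, 0, 0, 0], [34, -165, 0, 0, 0, 0], [42, -200, 0, 0, 0, 0], [49, -235, 0, 0, 0, 0], [56, -270, 0, 0, 0, 0], [64, -305, 0, 0, 0, 0], [71, -340, 0, 0, 0, 0.1], [78, -375, 0, 0, 0, 0.1], [85, -410, 0, 0, 0, 0.2], [92, -440, 0, 0, 0, 0.2], [98, -468, 0, 0, 0, 0.2], [102, -490, 0, 0, 0, 0.2], [105, -503, 0, 0, 0, 0.2], [106, -508, 0, 0, 0, 0.2], [106, -508, 0, 0, 0, 0.2], [106, -508, 0, 0, 0, 0.2]],
])

```text
time: 27.6
position: [0.4527, -0.3758, 0.2865]
tool_rot: [-0.045, 0.999, 0.001, -0.0]
ft_force: [-0.3, 0.4, -2.7]
grip_width: 0.0157
```

Run:
```python
from h import *
st(); goto(.4525,-.378,.0925,95)
```

```text
t 27.6 grasp [ 0.4526 -0.3757  0.2355] close 95.2 tilt [-0.0009  0.0018] F [-0.3  0.4 -2.7] Mz [ 0.09 -0.2  -0.02] w 0.0157 q6 -2.54
row [  0.3  -2.4 143. ] [ 0.01 -0.    0.03] q6~ -2.35
row [  0.3  -2.4 143. ] [ 1.000e-02  2.000e-02 -2.247e+01] q6~ 0.79
```

>>> carry_out([
  [[0, -1, 15, 0, 0, 0], [0, -2, 40, 0, 0, 0], [0, -2, 65, 0, 0, 0], [0, -2, 90, 0, 0, 0], [0, -2, 110, 0, 0, 0], [0, -2, 125, 0, 0, 0], [0, -2, 134, 0, 0, 0], [0, -2, 139, 0, 0, 0], [0, -2, 141, 0, 0, 0], [0, -2, 142.5, 0, 0, 0], [0, -2, 143.5, 0, 0, 0], [0, -2, 144, 0, 0, 0], [0, -2, 144.5, 0, 0, 0], [0, -2, 145, 0, 0, 0], [0, -2, 145, 0, 0, 0]],
])

```text
time: 29.1
position: [0.453, -0.3791, 0.1419]
tool_rot: [-0.045, 0.999, -0.0, 0.0]
ft_force: [-0.4, -0.3, -2.2]
grip_width: 0.0157
```

```bash
python3 -c "
from h import *
st()"
```

```text
t 29.1 grasp [ 0.453  -0.3791  0.0909] close 95.2 tilt [ 0.0001 -0.    ] F [-0.4 -0.3 -2.2] Mz [ 0.07 -0.19 -0.02] w 0.0157 q6 -2.55
```

>>> carry_out([
  [[0, 0, 0.4, 0, 0, 0], [0, 0, 0.8, 0, 0, 0], [0, 0, 1.2, 0, 0, 0], [0, 0, 1.2, 0, 0, 0]],
])

```text
time: 29.5
position: [0.4531, -0.379, 0.1418]
tool_rot: [-0.045, 0.999, -0.0, 0.0]
ft_force: [-1.2, 2.0, 6.5]
grip_width: 0.016
```

>>> carry_out([
  [[0, 0, 0, 0, 0, 0], [0, 0, 0, 0, 0, 0], [0, 0, 0, 0, 0, 0], [0, 0, 0, 0, 0, 0], [0, 0, 0, 0, 0, 0], [0, 0, 0, 0, 0, 0], [0, 0, 0, 0, 0, 0], [0, 0, -5, 0, 0, 0], [0, 0, -15, 0, 0, 0], [0, 0, -30, 0, 0, 0], [0, 0, -50, 0, 0, 0], [0, 0, -80, 0, 0, 0], [0, 0, -110, 0, 0, 0], [0, 0, -140, 0, 0, 0], [0, 0, -140, 0, 0, 0]],
], fingers=0.7)

```text
time: 31.0
position: [0.4547, -0.3809, 0.2863]
tool_rot: [-0.045, 0.999, -0.004, 0.003]
ft_force: [0.8, -0.9, -0.2]
grip_width: 0.0609
```

Run:
```python
from h import *
st(); P=cloud(save('side','s8'));blobs(P,.085,.12,x=(.38,.62),amin=40)
P=wcloud(save('wrist','w8'));print('wrist');blobs(P,.085,.12,x=(.4,.61),y=(-.45,-.3),amin=20)
goto(.459,.293,.24,141-180)
goto(.459,.293,.24,141)
```

```text
t 31.0 grasp [ 0.4551 -0.3813  0.2353] close 95.2 tilt [ 0.0071 -0.0087] F [ 0.8 -0.9 -0.2] Mz [ 0.08 -0.11  0.01] w 0.0609 q6 -2.55
91 px [281. 149.] mean [ 0.5555 -0.3659  0.0984] zmax 0.1101 rect [ 557. -369.] [22. 60.] 90
99 px [307. 154.] mean [ 0.4535 -0.3746  0.0982] zmax 0.1089 rect [ 455. -378.] [59. 25.] 13
162 px [258. 186.] mean [ 0.5258 -0.106   0.1012] zmax 0.1137 rect [ 528. -107.] [70. 21.] 1
168 px [215. 275.] mean [0.4592 0.296  0.0967] zmax 0.105 rect [460. 293.] [60. 20.] 48
189 px [149. 279.] mean [0.6052 0.3883 0.1022] zmax 0.1133 rect [606. 384.] [46. 28.] 87
200 px [181. 310.] mean [0.4768 0.4299 0.0966] zmax 0.1046 rect [478. 428.] [60. 18.] 28
395 px [107. 355.] mean [0.56   0.6039 0.0916] zmax 0.0988 rect [562. 608.] [93. 87.] 15
wrist
978 px [255. 187.] mean [ 0.4509 -0.3787  0.1024] zmax 0.1052 rect [ 453. -378.] [59. 16.] 5
250 px [254. 259.] mean [ 0.5306 -0.372   0.0989] zmax 0.1043 rect [ 533. -372.] [14. 15.] 4
115 px [254. 297.] mean [ 0.5782 -0.3681  0.1025] zmax 0.1046 rect [ 579. -368.] [14. 15.] 6
row [-66.5 668.8 -10.2] [-0.02  0.   -5.73] q6~ -1.89
row [-66.5 668.8 -10.2] [ 0.    0.02 16.77] q6~ 1.25
row [-66.5 668.8 -10.2] [-0.02  0.   -5.73] q6~ -1.89
row [-66.5 668.8 -10.2] [ 0.    0.02 16.77] q6~ 1.25
```

>>> carry_out([
  [[-66, 669, 0, 0, 0, -5.7], [-66, 669, 0, 0, 0, -5.7], [-66, 669, 0, 0, 0, -5.7], [-66, 669, 0, 0, 0, -5.7], [-66, 669, 0, 0, 0, -5.7], [-66, 669, 0, 0, 0, -5.7], [-66, 669, 0, 0, 0, -5.7], [-66, 669, 0, 0, 0, -5.7], [-66, 669, 0, 0, 0, -5.7], [-66, 669, 0, 0, 0, -5.7], [-66, 669, 0, 0, 0, -5.7], [-66, 669, 0, 0, 0, -5.7], [-66, 669, 0, 0, 0, -5.7], [-66, 669, 0, 0, 0, -5.7], [-66, 669, 0, 0, 0, -5.7], [-66, 669, 0, 0, 0, -5.7], [-66, 669, 0, 0, 0, -5.7], [-66, 669, 0, 0, 0, -5.7]],
])

```text
time: 32.9
position: [0.4586, 0.2915, 0.2805]
tool_rot: [-0.428, 0.904, -0.0, -0.0]
ft_force: [-0.3, 0.9, 0.6]
grip_width: 0.0606
```

Run:
```python
from h import *
st(); w=save('wrist','w9'); P=wcloud(w);blobs(P,.09,.12,amin=40)
s=save('side','s9'); blobs(cloud(s),.09,.12,amin=60); t=save('top','t9')
cv2.imwrite('pics/v9.png',np.hstack([w['color'],s['color'][:,90:370]])[:,:,::-1])
```

```text
t 32.9 grasp [0.4586 0.2915 0.2295] close 140.6 tilt [-0.0007 -0.0005] F [-0.3  0.9  0.6] Mz [ 0.1  -0.07  0.02] w 0.0606 q6 -2.09
974 px [252. 191.] mean [0.4586 0.2922 0.0985] zmax 0.1012 rect [460. 293.] [59. 16.] 51
447 px [ 62. 213.] mean [0.6378 0.1744 0.1052] zmax 0.12 rect [642. 177.] [34. 18.] 54
247 px [305. 301.] mean [0.4948 0.4331 0.0979] zmax 0.101 rect [493. 434.] [29. 15.] 27
187 px [201. 312.] mean [0.6015 0.3697 0.0959] zmax 0.1037 rect [603. 371.] [11. 38.] 48
77 px [281. 148.] mean [ 0.5556 -0.3659  0.1005] zmax 0.1101 rect [ 557. -368.] [57. 23.] 10
83 px [307. 153.] mean [ 0.4528 -0.3747  0.1004] zmax 0.1096 rect [ 454. -376.] [58. 20.] 3
138 px [259. 186.] mean [ 0.5254 -0.1062  0.1037] zmax 0.1134 rect [ 527. -109.] [69. 20.] 7
87 px [182. 226.] mean [0.6434 0.1783 0.1054] zmax 0.1191 rect [643. 178.] [34. 17.] 46
145 px [215. 275.] mean [0.4597 0.2959 0.0982] zmax 0.1042 rect [461. 294.] [60. 19.] 51
241 px [148. 278.] mean [0.6111 0.3874 0.1039] zmax 0.1122 rect [614. 385.] [45. 45.] 21
165 px [181. 309.] mean [0.4776 0.4298 0.0984] zmax 0.1043 rect [478. 429.] [59. 18.] 28
246 px [105. 355.] mean [0.5636 0.6077 0.094 ] zmax 0.0992 rect [564. 609.] [86. 86.] 31
```

View pics/v9.png

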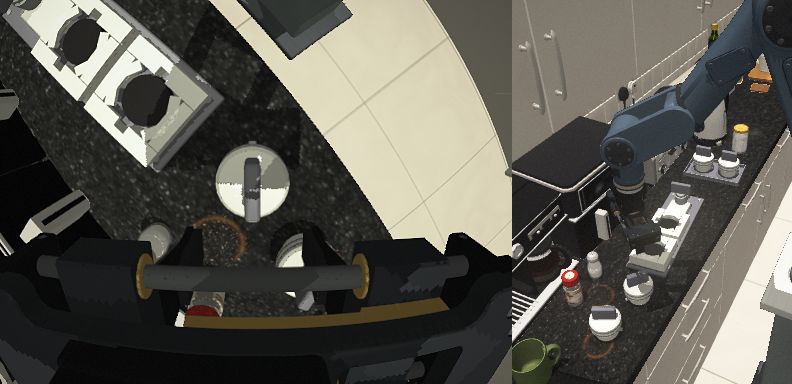

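The wrist view shows new cartridge B centred at (252,185) and both keyholes empty (80,40 and 145,98). Both used cartridges stand in the tray.

>>> carry_out([
  [[-2, 0, 40, 0, 0, 0], [-2, 0, 80, 0, 0, 0], [-2, 0, 110, 0, 0, 0], [-2, 0, 130, 0, 0, 0], [-2, 0, 140, 0, 0, 0], [-2, 0, 143, 0, 0, 0], [-2, 0, 143, 0, 0, 0]],
])

```text
time: 33.75
position: [0.4601, 0.2947, 0.138]
tool_rot: [-0.429, 0.903, -0.0, 0.0]
ft_force: [-0.1, 1.0, -0.0]
grip_width: 0.0606
```

>>> carry_out([
  [[0, 0, 0, 0, 0, 0], [0, 0, 0, 0, 0, 0], [0, 0, 0, 0, 0, 0], [0, 0, 0, 0, 0, 0], [0, 0, 0, 0, 0, 0], [0, 0, 0, 0, 0, 0], [0, 0, 0, 0, 0, 0], [0, 0, 0, 0, 0, 0], [0, 0, 0, 0, 0, 0], [0, 0, 0, 0, 0, 0], [0, 0, 0, 0, 0, 0]],
], fingers=0, grip_force=18)

```text
time: 34.85
position: [0.4597, 0.2947, 0.1375]
tool_rot: [-0.429, 0.903, -0.0, -0.0]
ft_force: [0.5, -0.2, -1.8]
grip_width: 0.0156
```

```bash
python3 -c "
from h import *
st()"
```

```text
t 34.85 grasp [0.4597 0.2947 0.0865] close 140.8 tilt [-0.     -0.0001] F [ 0.5 -0.2 -1.8] Mz [ 0.15 -0.25  0.04] w 0.0156 q6 -2.09
```

>>> carry_out([
  [[0, 0, -4, 0, 0, 0], [0, 0, -10, 0, 0, 0], [0, 0, -20, 0, 0, 0], [0, 0, -35, 0, 0, 0], [0, 0, -50, 0, 0, 0], [0, 0, -70, 0, 0, 0], [0, 0, -80, 0, 0, 0], [0, 0, -80, 0, 0, 0]],
])

```text
time: 35.65
position: [0.4605, 0.2951, 0.2196]
tool_rot: [-0.429, 0.903, -0.0, 0.002]
ft_force: [0.4, 0.3, -3.2]
grip_width: 0.0156
```

Run:
```python
from h import *
st(); goto(.499,.139,.165,96.6)
w=np.load('pics/w9.npz');P=wcloud(w);g=w['color'].mean(2)
m=(P[...,2]>.033)&(P[...,2]<.05)&(P[...,0]>.42)&(P[...,0]<.58)&(P[...,1]>-.06)&(P[...,1]<.21)
p=(P[m][:,:2]*1000).astype(np.float32); r=cv2.minAreaRect(p);print(r)
# hole: points deep inside
for y in (.139,.0145):
    mm=(P[...,2]<.034)&(abs(P[...,0]-(.515-.116*y))<.05)&(abs(P[...,1]-y)<.05)
    q=(P[mm]*1000).astype(np.float32)
    print(len(q),q[:,:2].min(0),q[:,:2].max(0),q[:,2].min(),np.median(q[:,2]))
```

```text
t 35.65 grasp [0.4607 0.2952 0.1686] close 140.8 tilt [0.004  0.0016] F [ 0.4  0.3 -3.2] Mz [ 0.2  -0.18  0.  ] w 0.0156 q6 -2.09
row [  96.6 -128.6    3.5] [-0.    0.03  5.52] q6~ -1.41
row [  96.6 -128.6    3.5] [ -0.04  -0.   -16.98] q6~ 1.73
((507.3134460449219, 66.8802261352539), (113.51699829101562, 258.8475646972656), 6.529754161834717)
2708 [456.24835  90.74806] [546.3298 176.5579] 6.8830166 27.036476
1809 [470.27493  -35.135704] [561.4193   64.04105] 7.176352 27.147999
```

>>> carry_out([
  [[8, -10, 0, 0, 0, 0.5], [20, -27, 0, 0, 0, 1.2], [35, -47, 0, 0, 0, 2], [50, -67, 0, 0, 0, 2.8], [65, -87, 0, 0, 0, 3.6], [78, -104, 0, 0, 0, 4.3], [88, -117, 0, 0, 0, 5], [94, -125, 2, 0, 0, 5.5], [95.5, -128, 3, 0, 0, 5.5], [95.5, -128, 5, 0, 0, 5.5], [95.5, -128, 5, 0, 0, 5.5], [95.5, -128, 5, 0, 0, 5.5]],
])

```text
time: 36.85
position: [0.498, 0.1404, 0.2124]
tool_rot: [-0.06, 0.998, 0.0, -0.0]
ft_force: [-0.4, 0.0, -2.8]
grip_width: 0.016
```

Run:
```python
from h import *
st(); goto(.499,.1398,.135,96.5)
```

```text
t 36.85 grasp [0.498  0.1404 0.1614] close 96.9 tilt [-0.0007  0.0001] F [-0.4  0.  -2.8] Mz [ 0.11 -0.13  0.04] w 0.016 q6 -1.63
row [-0.9 -0.7 26.4] [ 0.   -0.    0.05] q6~ -1.41
row [-0.9 -0.7 26.4] [ 1.000e-02  0.000e+00 -2.245e+01] q6~ 1.73
```

>>> carry_out([
  [[-0.9, -0.7, 8, 0, 0, 0], [-0.9, -0.7, 18, 0, 0, 0], [-0.9, -0.7, 26, 0, 0, 0], [-0.9, -0.7, 30, 0, 0, 0], [-0.9, -0.7, 34, 0, 0, 0], [-0.9, -0.7, 37, 0, 0, 0], [-0.9, -0.7, 40, 0, 0, 0], [-0.9, -0.7, 42, 0, 0, 0], [-0.9, -0.7, 44, 0, 0, 0], [-0.9, -0.7, 46, 0, 0, 0], [-0.9, -0.7, 46, 0, 0, 0]],
])

```text
time: 37.95
position: [0.4993, 0.1392, 0.1665]
tool_rot: [-0.059, 0.998, 0.0, -0.0]
ft_force: [0.0, 0.3, -2.8]
grip_width: 0.0159
```

```bash
python3 -c "
from h import *
st()"
```

```text
t 37.95 grasp [0.4993 0.1392 0.1155] close 96.8 tilt [-0.0004  0.    ] F [ 0.   0.3 -2.8] Mz [ 0.09 -0.12  0.02] w 0.0159 q6 -1.63
```

>>> carry_out([
  [[0, 0, 1.5, 0, 0, 0], [0, 0, 3, 0, 0, 0], [0, 0, 4.5, 0, 0, 0], [0, 0, 6, 0, 0, 0], [0, 0, 7.5, 0, 0, 0], [0, 0, 9, 0, 0, 0], [0, 0, 10, 0, 0, 0], [0, 0, 11, 0, 0, 0], [0, 0, 12, 0, 0, 0], [0, 0, 12.5, 0, 0, 0], [0, 0, 12.5, 0, 0, 0]],
])

```text
time: 39.05
position: [0.4996, 0.1392, 0.1542]
tool_rot: [-0.059, 0.998, 0.0, 0.0]
ft_force: [-0.4, 0.0, 4.8]
grip_width: 0.0162
```

```bash
python3 -c "
from h import *
st(); w=save('wrist','w10'); blobs(wcloud(w),.09,.125,y=(.08,.2),amin=20)"
```

```text
t 39.05 grasp [0.4997 0.1392 0.1032] close 96.8 tilt [0.0006 0.0001] F [-0.4  0.   4.8] Mz [ 0.13 -0.02  0.05] w 0.0162 q6 -1.63
3235 px [252. 239.] mean [0.4833 0.1375 0.1118] zmax 0.125 rect [486. 138.] [31. 31.] 54
551 px [252. 302.] mean [0.52   0.1417 0.1155] zmax 0.1175 rect [520. 142.] [16. 16.] 8
```

>>> carry_out([
  [[0, 0, 0.6, 0, 0, 0], [0, 0, 1.2, 0, 0, 0], [0, 0, 1.2, 0, 0, 0]],
])

```text
time: 39.4
position: [0.4996, 0.1393, 0.1534]
tool_rot: [-0.059, 0.998, 0.0, 0.0]
ft_force: [-1.0, 0.5, 7.5]
grip_width: 0.0159
```

>>> carry_out([
  [[0, 0, 0, 0, 0, 0.6], [0, 0, 0, 0, 0, 1.2], [0, 0, 0, 0, 0, 1.8], [0, 0, 0, 0, 0, 2.4], [0, 0, 0, 0, 0, 3.0], [0, 0, 0, 0, 0, 3.6], [0, 0, 0, 0, 0, 4.2], [0, 0, 0, 0, 0, 4.8], [0, 0, 0, 0, 0, 5.4], [0, 0, 0, 0, 0, 6.0], [0, 0, 0, 0, 0, 6.6], [0, 0, 0, 0, 0, 7.1], [0, 0, 0, 0, 0, 7.5], [0, 0, 0, 0, 0, 7.8], [0, 0, 0, 0, 0, 8.0], [0, 0, 0, 0, 0, 8.1], [0, 0, 0, 0, 0, 8.1], [0, 0, 0, 0, 0, 8.1]],
])

```text
time: 41.2
position: [0.5002, 0.1392, 0.1534]
tool_rot: [0.485, 0.875, 0.0, 0.001]
ft_force: [-0.2, 0.9, 6.5]
grip_width: 0.0157
```

```bash
python3 -c "
from h import *
st()"
```

```text
t 41.2 grasp [0.5003 0.1392 0.1024] close 32.0 tilt [ 0.0021 -0.    ] F [-0.2  0.9  6.5] Mz [-0.04 -0.12  0.01] w 0.0157 q6 -0.5
```

>>> carry_out([
  [[0, 0, 0, 0, 0, 0.15], [0, 0, 0, 0, 0, 0.3], [0, 0, 0, 0, 0, 0.3]],
])

```text
time: 41.5
position: [0.5002, 0.1392, 0.1534]
tool_rot: [0.503, 0.864, 0.0, 0.001]
ft_force: [0.3, -0.6, 7.0]
grip_width: 0.0159
```

```bash
python3 -c "
from h import *
st()"
```

```text
t 41.5 grasp [0.5003 0.1392 0.1024] close 29.6 tilt [ 0.0021 -0.0001] F [ 0.3 -0.6  7. ] Mz [-0.08 -0.12  0.1 ] w 0.0159 q6 -0.46
```

>>> carry_out([
  [[0, 0, 0, 0, 0, 0.15], [0, 0, 0, 0, 0, 0.3], [0, 0, 0, 0, 0, 0.3]],
])

```text
time: 41.8
position: [0.4997, 0.1391, 0.1534]
tool_rot: [0.521, 0.854, -0.0, 0.001]
ft_force: [-1.1, -0.4, 7.2]
grip_width: 0.0161
```

```bash
python3 -c "
from h import *
st()"
```

```text
t 41.8 grasp [0.4997 0.1391 0.1024] close 27.3 tilt [ 0.0009 -0.0007] F [-1.1 -0.4  7.2] Mz [-0.08 -0.01  0.28] w 0.0161 q6 -0.42
```

The moment about z rose to 0.28 N m, so it has reached the stop. Ease up and release.

>>> carry_out([
  [[0, 0, -0.7, 0, 0, 0], [0, 0, -1.4, 0, 0, 0], [0, 0, -2, 0, 0, -0.1], [0, 0, -2, 0, 0, -0.1]],
])

```text
time: 42.2
position: [0.4996, 0.1391, 0.1551]
tool_rot: [0.515, 0.857, 0.0, 0.0]
ft_force: [0.0, -1.6, 3.8]
grip_width: 0.0157
```

>>> carry_out([
  [[0, 0, 0, 0, 0, 0], [0, 0, 0, 0, 0, 0], [0, 0, 0, 0, 0, 0], [0, 0, 0, 0, 0, 0], [0, 0, 0, 0, 0, 0], [0, 0, 0, 0, 0, 0], [0, 0, 0, 0, 0, 0], [0, 0, -5, 0, 0, 0], [0, 0, -15, 0, 0, 0], [0, 0, -35, 0, 0, 0], [0, 0, -60, 0, 0, 0], [0, 0, -90, 0, 0, 0], [0, 0, -110, 0, 0, 0], [0, 0, -110, 0, 0, 0]],
], fingers=0.7)

```text
time: 43.6
position: [0.5011, 0.1394, 0.2686]
tool_rot: [0.515, 0.857, 0.002, 0.003]
ft_force: [1.2, 0.7, 0.1]
grip_width: 0.0606
```

Run:
```python
from h import *
st(); w=save('wrist','w11'); P=wcloud(w);blobs(P,.09,.125,amin=40);print('body');blobs(P,.065,.085,amin=200)
s=save('side','s11'); print('side');blobs(cloud(s),.09,.125,amin=60)
cv2.imwrite('pics/v11.png',np.hstack([w['color'],s['color'][:,90:370]])[:,:,::-1])
goto(.4775,.4285,.23,117)
```

```text
t 43.6 grasp [0.5015 0.1395 0.2176] close 28.0 tilt [0.0081 0.0005] F [1.2 0.7 0.1] Mz [-0.01 -0.18 -0.03] w 0.0606 q6 -0.43
1315 px [459.  43.] mean [0.6113 0.38   0.1033] zmax 0.1084 rect [614. 383.] [45. 44.] 66
225 px [471. 106.] mean [0.6526 0.3295 0.1105] zmax 0.125 rect [653. 329.] [ 8. 12.] 34
1274 px [249. 195.] mean [0.4973 0.1429 0.1167] zmax 0.1203 rect [499. 140.] [16. 59.] 28
511 px [388. 227.] mean [0.6375 0.1752 0.1071] zmax 0.125 rect [642. 177.] [34. 18.] 52
body
383 px [435.  48.] mean [0.6038 0.3722 0.0733] zmax 0.085 rect [608. 376.] [24. 46.] 50
439 px [407. 126.] mean [0.6121 0.2743 0.0781] zmax 0.085 rect [617. 276.] [25. 33.] 27
3921 px [249. 182.] mean [0.4968 0.1436 0.0798] zmax 0.0847 rect [499. 140.] [81. 81.] 29
252 px [374. 216.] mean [0.6358 0.1739 0.0753] zmax 0.085 rect [638. 174.] [30. 13.] 68
side
78 px [281. 148.] mean [ 0.5565 -0.3658  0.1005] zmax 0.1089 rect [ 558. -364.] [29. 57.] 85
80 px [307. 153.] mean [ 0.4532 -0.3755  0.1006] zmax 0.1095 rect [ 455. -377.] [58. 22.] 4
101 px [182. 226.] mean [0.6427 0.1781 0.1073] zmax 0.125 rect [643. 177.] [34. 20.] 51
113 px [230. 232.] mean [0.4947 0.1451 0.1125] zmax 0.1246 rect [498. 139.] [14. 61.] 28
237 px [148. 278.] mean [0.6113 0.3873 0.104 ] zmax 0.1117 rect [614. 385.] [44. 45.] 72
175 px [164. 319.] mean [0.4978 0.4723 0.0979] zmax 0.1056 rect [499. 472.] [59. 16.] 25
239 px [105. 355.] mean [0.5628 0.6081 0.0939] zmax 0.0982 rect [564. 609.] [86. 85.] 13
row [265.7 116.5 -15.5] [ 0.000e+00  1.000e-02 -1.113e+01] q6~ -1.31
row [265.7 116.5 -15.5] [ 1.000e-02 -0.000e+00  1.137e+01] q6~ 1.83
```

View pics/v11.png

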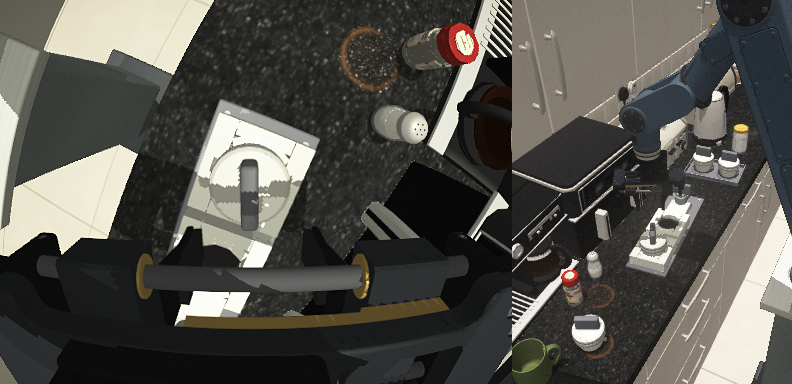

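Bay 1's new cartridge is locked (wrist 250,195; wing at 28° to the closing line, top at 0.120 as the old one had). The other new cartridge was knocked to about (0.499,0.472), still upright.

```bash
python3 -c "
from h import *
goto(.4985,.472,.23,115.5)"
```

```text
row [294.2 155.4 -15.5] [ 0.000e+00  1.000e-02 -1.094e+01] q6~ -1.26
row [294.2 155.4 -15.5] [ 1.000e-02 -0.000e+00  1.156e+01] q6~ 1.88
```

>>> carry_out([
  [[294, 155, -15, 0, 0, -7], [294, 155, -15, 0, 0, -7], [294, 155, -15, 0, 0, -7], [294, 155, -15, 0, 0, -7], [294, 155, -15, 0, 0, -10.9], [294, 155, -15, 0, 0, -10.9], [294, 155, -15, 0, 0, -10.9], [294, 155, -15, 0, 0, -10.9], [294, 155, -15, 0, 0, -10.9], [294, 155, -15, 0, 0, -10.9], [294, 155, -15, 0, 0, -10.9], [294, 155, -15, 0, 0, -10.9], [294, 155, -15, 0, 0, -10.9], [294, 155, -15, 0, 0, -10.9], [294, 155, -15, 0, 0, -10.9]],
])

```text
time: 45.2
position: [0.4984, 0.4714, 0.2799]
tool_rot: [-0.217, 0.976, 0.0, -0.0]
ft_force: [0.0, -0.6, -0.3]
grip_width: 0.0607
```

Run:
```python
from h import *
st(); P=wcloud(save('wrist','w12'));blobs(P,.09,.12,amin=40)
print('side');blobs(cloud(save('side','s12')),.09,.125,y=(-.15,.55),amin=60)
goto(.4985,.472,.0865,115.5)
```

```text
t 45.2 grasp [0.4984 0.4714 0.2289] close 115.1 tilt [-0.0001 -0.    ] F [ 0.  -0.6 -0.3] Mz [ 0.16 -0.11  0.01] w 0.0607 q6 -1.41
315 px [ 9. 75.] mean [0.4886 0.1631 0.1054] zmax 0.1196 rect [497. 155.] [16. 38.] 56
971 px [251. 190.] mean [0.4976 0.4704 0.0985] zmax 0.1013 rect [499. 471.] [59. 16.] 25
141 px [  3. 199.] mean [0.6444 0.1836 0.0967] zmax 0.1052 rect [644. 183.] [29. 11.] 26
336 px [140. 239.] mean [0.598  0.3857 0.0981] zmax 0.1069 rect [602. 386.] [46. 21.] 82
44 px [346. 257.] mean [0.5245 0.599  0.0932] zmax 0.0952 rect [525. 599.] [ 5. 13.] 8
124 px [310. 306.] mean [0.5992 0.5953 0.0933] zmax 0.0954 rect [599. 595.] [52. 11.] 68
side
140 px [259. 186.] mean [ 0.525  -0.1059  0.1038] zmax 0.1168 rect [ 527. -108.] [68. 20.] 11
103 px [213. 194.] mean [0.6387 0.0019 0.107 ] zmax 0.1246 rect [638.   1.] [41. 24.] 41
97 px [182. 226.] mean [0.6428 0.1781 0.1072] zmax 0.1246 rect [642. 178.] [34. 18.] 49
112 px [230. 232.] mean [0.4945 0.1457 0.1132] zmax 0.1246 rect [498. 140.] [14. 63.] 28
175 px [164. 319.] mean [0.498  0.4723 0.0978] zmax 0.1041 rect [499. 472.] [59. 17.] 28
row [ -0.2   0.4 142.6] [ 0.    0.   -0.04] q6~ -1.26
row [ -0.2   0.4 142.6] [ 0.   -0.   22.46] q6~ 1.88
```

>>> carry_out([
  [[0, 0, 40, 0, 0, 0], [0, 0, 80, 0, 0, 0], [0, 0, 110, 0, 0, 0], [0, 0, 130, 0, 0, 0], [0, 0, 139, 0, 0, 0], [0, 0, 142, 0, 0, 0], [0, 0, 142, 0, 0, 0]],
])

```text
time: 46.0
position: [0.4988, 0.4719, 0.1385]
tool_rot: [-0.218, 0.976, 0.0, 0.001]
ft_force: [0.1, -1.0, -0.1]
grip_width: 0.0605
```

>>> carry_out([
  [[0, 0, 0, 0, 0, 0], [0, 0, 0, 0, 0, 0], [0, 0, 0, 0, 0, 0], [0, 0, 0, 0, 0, 0], [0, 0, 0, 0, 0, 0], [0, 0, 0, 0, 0, 0], [0, 0, 0, 0, 0, 0], [0, 0, 0, 0, 0, 0], [0, 0, 0, 0, 0, 0], [0, 0, 0, 0, 0, 0], [0, 0, 0, 0, 0, 0]],
], fingers=0, grip_force=18)

```text
time: 47.1
position: [0.4983, 0.4714, 0.1378]
tool_rot: [-0.218, 0.976, -0.0, -0.0]
ft_force: [0.4, -0.9, -0.3]
grip_width: 0.016
```

```bash
python3 -c "
from h import *
st()"
```

```text
t 47.1 grasp [0.4983 0.4714 0.0868] close 115.2 tilt [-0.0002 -0.0004] F [ 0.4 -0.9 -0.3] Mz [-0.03 -0.14  0.02] w 0.016 q6 -1.41
```

>>> carry_out([
  [[0, 0, -4, 0, 0, 0], [0, 0, -10, 0, 0, 0], [0, 0, -20, 0, 0, 0], [0, 0, -35, 0, 0, 0], [0, 0, -55, 0, 0, 0], [0, 0, -80, 0, 0, 0], [0, 0, -105, 0, 0, 0], [0, 0, -130, 0, 0, 0], [0, 0, -145, 0, 0, 0], [0, 0, -150, 0, 0, 0], [0, 0, -150, 0, 0, 0]],
])

```text
time: 48.2
position: [0.4984, 0.4716, 0.2889]
tool_rot: [-0.218, 0.976, 0.0, 0.001]
ft_force: [-0.4, -0.3, -1.7]
grip_width: 0.016
```

```bash
python3 -c "
from h import *
st(); goto(.5138,.0147,.235,96.5)"
```

```text
t 48.2 grasp [0.4985 0.4717 0.2379] close 115.2 tilt [0.0012 0.0008] F [-0.4 -0.3 -1.7] Mz [ 0.06 -0.13  0.01] w 0.016 q6 -1.41
row [ 180.5 -420.1    2.5] [0.   0.01 2.33] q6~ -1.66
row [ 180.5 -420.1    2.5] [-1.000e-02  0.000e+00 -2.017e+01] q6~ 1.49
```

>>> carry_out([
  [[6, -14, 0, 0, 0, 0.1], [17, -40, 0, 0, 0, 0.3], [30, -70, 0, 0, 0, 0.5], [43, -100, 0, 0, 0, 0.7], [56, -130, 0, 0, 0, 0.9], [69, -160, 0, 0, 0, 1.1], [82, -190, 0, 0, 0, 1.3], [94, -220, 0, 0, 0, 1.5], [107, -250, 0, 0, 0, 1.7], [120, -280, 0, 0, 0, 1.9], [133, -310, 0, 0, 0, 2.1], [146, -340, 0, 0, 0, 2.3], [158, -368, 0, 0, 0, 2.3], [168, -392, 0, 0, 0, 2.3], [176, -409, 0, 0, 0, 2.3], [179, -417, 0, 0, 0, 2.3], [180.5, -420, 0, 0, 0, 2.3], [180.5, -420, 0, 0, 0, 2.3], [180.5, -420, 0, 0, 0, 2.3]],
])

```text
time: 50.1
position: [0.5133, 0.0154, 0.2877]
tool_rot: [-0.059, 0.998, 0.0, -0.0]
ft_force: [0.1, -0.6, -2.8]
grip_width: 0.0156
```

```bash
python3 -c "
from h import *
st(); goto(.5138,.0147,.135,96.5)"
```

```text
t 50.1 grasp [0.5133 0.0154 0.2367] close 96.8 tilt [-0.0009  0.0006] F [ 0.1 -0.6 -2.8] Mz [ 0.13 -0.14  0.04] w 0.0156 q6 -1.88
row [ -0.5  -0.8 101.7] [ 0.   -0.01  0.04] q6~ -1.66
row [ -0.5  -0.8 101.7] [ 1.000e-02  1.000e-02 -2.246e+01] q6~ 1.49
```

>>> carry_out([
  [[-0.5, -0.5, 20, 0, 0, 0], [-0.5, -0.5, 45, 0, 0, 0], [-0.5, -0.5, 70, 0, 0, 0], [-0.5, -0.5, 88, 0, 0, 0], [-0.5, -0.5, 98, 0, 0, 0], [-0.5, -0.5, 103, 0, 0, 0], [-0.5, -0.5, 106, 0, 0, 0], [-0.5, -0.5, 109, 0, 0, 0], [-0.5, -0.5, 112, 0, 0, 0], [-0.5, -0.5, 115, 0, 0, 0], [-0.5, -0.5, 117, 0, 0, 0], [-0.5, -0.5, 119, 0, 0, 0], [-0.5, -0.5, 121, 0, 0, 0], [-0.5, -0.5, 121, 0, 0, 0]],
])

```text
time: 51.5
position: [0.5141, 0.0142, 0.1667]
tool_rot: [-0.059, 0.998, 0.0, -0.0]
ft_force: [-0.1, -0.1, -2.9]
grip_width: 0.016
```

```bash
python3 -c "
from h import *
st()"
```

```text
t 51.5 grasp [0.5141 0.0142 0.1157] close 96.8 tilt [-0.0005  0.0001] F [-0.1 -0.1 -2.9] Mz [ 0.19 -0.14  0.  ] w 0.016 q6 -1.88
```

>>> carry_out([
  [[0, 0, 1.5, 0, 0, 0], [0, 0, 3, 0, 0, 0], [0, 0, 4.5, 0, 0, 0], [0, 0, 6, 0, 0, 0], [0, 0, 7.5, 0, 0, 0], [0, 0, 9, 0, 0, 0], [0, 0, 10, 0, 0, 0], [0, 0, 11, 0, 0, 0], [0, 0, 12, 0, 0, 0], [0, 0, 13, 0, 0, 0], [0, 0, 13.5, 0, 0, 0], [0, 0, 13.5, 0, 0, 0]],
])

```text
time: 52.7
position: [0.5145, 0.0142, 0.1537]
tool_rot: [-0.059, 0.998, -0.0, 0.0]
ft_force: [0.0, 0.4, 5.6]
grip_width: 0.0158
```

```bash
python3 -c "
from h import *
st()"
```

```text
t 52.7 grasp [0.5145 0.0142 0.1027] close 96.8 tilt [ 0.0006 -0.0001] F [0.  0.4 5.6] Mz [ 0.15  0.08 -0.02] w 0.0158 q6 -1.88
```

>>> carry_out([
  [[0, 0, 0.7, 0, 0, 0], [0, 0, 0.7, 0, 0, 0.6], [0, 0, 0.7, 0, 0, 1.2], [0, 0, 0.7, 0, 0, 1.8], [0, 0, 0.7, 0, 0, 2.4], [0, 0, 0.7, 0, 0, 3.0], [0, 0, 0.7, 0, 0, 3.6], [0, 0, 0.7, 0, 0, 4.2], [0, 0, 0.7, 0, 0, 4.8], [0, 0, 0.7, 0, 0, 5.4], [0, 0, 0.7, 0, 0, 6.0], [0, 0, 0.7, 0, 0, 6.6], [0, 0, 0.7, 0, 0, 7.1], [0, 0, 0.7, 0, 0, 7.5], [0, 0, 0.7, 0, 0, 7.9], [0, 0, 0.7, 0, 0, 8.2], [0, 0, 0.7, 0, 0, 8.4], [0, 0, 0.7, 0, 0, 8.6], [0, 0, 0.7, 0, 0, 8.7], [0, 0, 0.7, 0, 0, 8.7]],
])

```text
time: 54.7
position: [0.5144, 0.0142, 0.1536]
tool_rot: [0.52, 0.854, -0.0, 0.001]
ft_force: [-2.2, -0.6, 11.7]
grip_width: 0.0159
```

```bash
python3 -c "
from h import *
st()"
```

```text
t 54.7 grasp [0.5144 0.0142 0.1026] close 27.3 tilt [ 0.0008 -0.0007] F [-2.2 -0.6 11.7] Mz [0.1  0.27 0.29] w 0.0159 q6 -0.67
```

Same torque at the stop (0.29 N m). Ease up, release, retreat.

>>> carry_out([
  [[0, 0, -0.8, 0, 0, 0], [0, 0, -1.6, 0, 0, 0], [0, 0, -2.3, 0, 0, -0.1], [0, 0, -2.3, 0, 0, -0.1]],
])

```text
time: 55.1
position: [0.5143, 0.0142, 0.1551]
tool_rot: [0.515, 0.857, -0.0, -0.0]
ft_force: [-0.5, -0.8, 4.4]
grip_width: 0.0155
```

>>> carry_out([
  [[0, 0, 0, 0, 0, 0], [0, 0, 0, 0, 0, 0], [0, 0, 0, 0, 0, 0], [0, 0, 0, 0, 0, 0], [0, 0, 0, 0, 0, 0], [0, 0, 0, 0, 0, 0], [0, 0, 0, 0, 0, 0], [0, 0, -5, 0, 0, 0], [0, 0, -15, 0, 0, 0], [0, 0, -35, 0, 0, 0], [0, 0, -60, 0, 0, 0], [0, 0, -90, 0, 0, 0], [0, 0, -110, 0, 0, 0], [0, 0, -110, 0, 0, 0]],
], fingers=0.7)

```text
time: 56.5
position: [0.516, 0.014, 0.2687]
tool_rot: [0.515, 0.857, 0.001, 0.004]
ft_force: [0.5, -1.4, -0.3]
grip_width: 0.0609
```

Run:
```python
from h import *
st(); w=save('wrist','w13'); P=wcloud(w);blobs(P,.09,.125,amin=40);print('body');blobs(P,.065,.085,amin=200,x=(.4,.6))
print('side');blobs(cloud(save('side','s13')),.09,.125,x=(.4,.6),amin=60)
goto(.528,-.108,.2,98); goto(.528,-.108,.0975,98)
```

```text
t 56.5 grasp [0.5164 0.014  0.2177] close 28.0 tilt [ 0.008  -0.0015] F [ 0.5 -1.4 -0.3] Mz [ 0.04 -0.14 -0.05] w 0.0609 q6 -0.68
203 px [498.  11.] mean [0.6539 0.3282 0.1096] zmax 0.1249 rect [654. 328.] [ 7. 12.] 50
1571 px [303.  63.] mean [0.4981 0.1371 0.1154] zmax 0.1206 rect [499. 139.] [17. 60.] 28
654 px [439. 120.] mean [0.6396 0.1673 0.1081] zmax 0.125 rect [642. 166.] [18. 34.] 41
1262 px [249. 196.] mean [0.5127 0.0164 0.1168] zmax 0.1201 rect [514.  13.] [16. 59.] 28
207 px [345. 253.] mean [0.6284 0.0044 0.105 ] zmax 0.1248 rect [630.   5.] [19.  7.] 36
678 px [218. 299.] mean [ 0.5386 -0.1043  0.1062] zmax 0.111 rect [ 536. -107.] [51. 15.] 7
body
3936 px [294.  70.] mean [0.4972 0.1345 0.0799] zmax 0.085 rect [499. 138.] [82. 81.] 17
3931 px [249. 183.] mean [0.5121 0.0173 0.0798] zmax 0.0849 rect [514.  13.] [81. 81.] 30
side
74 px [282. 148.] mean [ 0.5531 -0.3668  0.0996] zmax 0.1088 rect [ 555. -368.] [54. 23.] 8
87 px [307. 153.] mean [ 0.4519 -0.3747  0.1001] zmax 0.1083 rect [ 453. -378.] [58. 25.] 2
131 px [259. 186.] mean [ 0.5245 -0.106   0.1031] zmax 0.1154 rect [ 527. -109.] [69. 20.] 10
90 px [245. 207.] mean [0.51   0.0222 0.1138] zmax 0.1243 rect [514.  14.] [13. 61.] 27
113 px [230. 232.] mean [0.4946 0.1452 0.1125] zmax 0.1248 rect [499. 138.] [15. 63.] 28
204 px [107. 357.] mean [0.5555 0.6096 0.0942] zmax 0.0989 rect [561. 608.] [78. 87.] 0
row [-114.5  -45.1   14.6] [ 0.    0.01 -8.75] q6~ -1.91
row [-114.5  -45.1   14.6] [ 1.000e-02 -0.000e+00  1.375e+01] q6~ 1.23
row [-114.4  -45.2  117.1] [ 0.    0.01 -8.75] q6~ -1.91
row [-114.4  -45.2  117.1] [ 1.000e-02 -0.000e+00  1.375e+01] q6~ 1.23
```

>>> carry_out([
  [[-114, -45, 5, 0, 0, 7], [-114, -45, 5, 0, 0, 7], [-114, -45, 5, 0, 0, 7], [-114, -45, 5, 0, 0, 7], [-114, -45, 5, 0, 0, 7], [-114, -45, 5, 0, 0, 7], [-114, -45, 5, 0, 0, 7], [-114, -45, 5, 0, 0, 13.7], [-114, -45, 5, 0, 0, 13.7], [-114, -45, 5, 0, 0, 13.7], [-114, -45, 5, 0, 0, 13.7], [-114, -45, 5, 0, 0, 13.7], [-114, -45, 5, 0, 0, 13.7], [-114, -45, 5, 0, 0, 13.7], [-114, -45, 5, 0, 0, 13.7], [-114, -45, 5, 0, 0, 13.7], [-114, -45, 5, 0, 0, 13.7]],
])

```text
time: 58.3
position: [0.5277, -0.1074, 0.2594]
tool_rot: [0.997, 0.073, -0.001, -0.0]
ft_force: [0.0, 0.2, 0.4]
grip_width: 0.0612
```

```bash
python3 -c "
from h import *
st();blobs(wcloud(save('wrist','w14')),.09,.125,x=(.4,.6),amin=40); goto(.528,-.1085,.0975,-82)"
```

```text
t 58.3 grasp [ 0.5276 -0.1074  0.2084] close -81.6 tilt [-0.0013  0.0006] F [0.  0.2 0.4] Mz [-0.    0.05  0.06] w 0.0612 q6 1.02
1266 px [255. 196.] mean [ 0.5309 -0.1087  0.1083] zmax 0.1112 rect [ 528. -109.] [69. 14.] 8
764 px [ 26. 190.] mean [0.5045 0.1287 0.113 ] zmax 0.1204 rect [500. 138.] [16. 60.] 28
1272 px [124. 193.] mean [0.5189 0.0073 0.1143] zmax 0.1205 rect [515.  12.] [17. 60.] 28
759 px [482. 203.] mean [ 0.5578 -0.3651  0.0997] zmax 0.1052 rect [ 556. -369.] [60. 17.] 5
row [1.000e-01 1.100e+00 1.111e+02] [-0.    0.01  0.05] q6~ 1.23
row [1.000e-01 1.100e+00 1.111e+02] [-1.000e-02 -1.000e-02 -2.245e+01] q6~ -1.91
```

>>> carry_out([
  [[0, 1.2, 35, 0, 0, 0], [0, 1.2, 70, 0, 0, 0], [0, 1.2, 93, 0, 0, 0], [0, 1.2, 105, 0, 0, 0], [0, 1.2, 110, 0, 0, 0], [0, 1.2, 111, 0, 0, 0], [0, 1.2, 111, 0, 0, 0]],
])

```text
time: 59.05
position: [0.5288, -0.109, 0.1499]
tool_rot: [0.997, 0.073, 0.001, 0.0]
ft_force: [-0.1, 0.1, 0.1]
grip_width: 0.0613
```

>>> carry_out([
  [[0, 0, 0, 0, 0, 0], [0, 0, 0, 0, 0, 0], [0, 0, 0, 0, 0, 0], [0, 0, 0, 0, 0, 0], [0, 0, 0, 0, 0, 0], [0, 0, 0, 0, 0, 0], [0, 0, 0, 0, 0, 0], [0, 0, 0, 0, 0, 0], [0, 0, 0, 0, 0, 0], [0, 0, 0, 0, 0, 0], [0, 0, 0, 0, 0, 0], [0, 0, 0, 0, 0, 0]],
], fingers=0, grip_force=18)

```text
time: 60.25
position: [0.5283, -0.1092, 0.1491]
tool_rot: [0.997, 0.073, 0.0, 0.0]
ft_force: [-0.5, -4.2, -0.8]
grip_width: 0.0133
```

>>> carry_out([
  [[0, 0, 0, 0, 0, -0.7], [0, 0, 0, 0, 0, -1.4], [0, 0, 0, 0, 0, -2.1], [0, 0, 0, 0, 0, -2.8], [0, 0, 0, 0, 0, -3.5], [0, 0, 0, 0, 0, -4.2], [0, 0, 0, 0, 0, -4.9], [0, 0, 0, 0, 0, -5.6], [0, 0, 0, 0, 0, -6.3], [0, 0, 0, 0, 0, -7.0], [0, 0, 0, 0, 0, -7.7], [0, 0, 0, 0, 0, -8.4], [0, 0, 0, 0, 0, -9.0], [0, 0, 0, 0, 0, -9.4], [0, 0, 0, 0, 0, -9.6], [0, 0, 0, 0, 0, -9.6]],
])

```text
time: 61.85
position: [0.5278, -0.1087, 0.149]
tool_rot: [0.736, 0.677, -0.0, -0.0]
ft_force: [-2.2, -3.1, 1.5]
grip_width: 0.0138
```

```bash
python3 -c "
from h import *
st()"
```

```text
t 61.85 grasp [ 0.5278 -0.1087  0.098 ] close -4.8 tilt [-0.0009  0.    ] F [-2.2 -3.1  1.5] Mz [-0.64  0.31  0.09] w 0.0138 q6 -0.33
```

>>> carry_out([
  [[0, 0, 0, 0, 0, -0.2], [0, 0, 0, 0, 0, -0.2], [0, 0, 0, 0, 0, -0.2]],
])

```text
time: 62.15
position: [0.5278, -0.1087, 0.149]
tool_rot: [0.727, 0.687, -0.0, -0.0]
ft_force: [-3.7, -3.8, 1.2]
grip_width: 0.0141
```

>>> carry_out([
  [[0, 0, 0, 0, 0, 0], [0, 0, 0, 0, 0, 0], [0, 0, 0, 0, 0, 0], [0, 0, 0, 0, 0, 0], [0, 0, 0, 0, 0, 0], [0, 0, 0, 0, 0, 0], [0, 0, 0, 0, 0, 0], [0, 0, -10, 0, 0, 0], [0, 0, -30, 0, 0, 0], [0, 0, -60, 0, 0, 0], [0, 0, -100, 0, 0, 0], [0, 0, -140, 0, 0, 0], [0, 0, -180, 0, 0, 0], [0, 0, -180, 0, 0, 0], [0, 0, -180, 0, 0, 0]],
], fingers=0.7)

```text
time: 63.65
position: [0.5283, -0.1087, 0.3307]
tool_rot: [0.727, 0.687, 0.001, 0.001]
ft_force: [0.2, -0.0, 0.1]
grip_width: 0.0605
```

Run:
```python
from h import *
st(); w=save('wrist','w15'); blobs(wcloud(w),.09,.125,x=(.4,.6),amin=40)
s=save('side','s15');print('side');blobs(cloud(s),.09,.125,x=(.4,.63),amin=60)
cv2.imwrite('pics/v15.png',np.hstack([w['color'],s['color'][:,90:370]])[:,:,::-1])
```

```text
t 63.65 grasp [ 0.5284 -0.1088  0.2797] close -3.2 tilt [ 0.0029 -0.0012] F [ 0.2 -0.   0.1] Mz [ 0.02 -0.04  0.09] w 0.0605 q6 -0.35
881 px [232.  68.] mean [0.515  0.0116 0.1177] zmax 0.1208 rect [515.  13.] [17. 61.] 28
770 px [251. 178.] mean [ 0.5275 -0.1061  0.1083] zmax 0.1116 rect [ 527. -108.] [68. 13.] 87
side
77 px [281. 148.] mean [ 0.5565 -0.3662  0.1003] zmax 0.1098 rect [ 556. -367.] [58. 22.] 7
83 px [307. 153.] mean [ 0.4526 -0.3744  0.1008] zmax 0.1114 rect [ 453. -377.] [57. 23.] 12
102 px [258. 186.] mean [ 0.525  -0.1037  0.1052] zmax 0.1145 rect [ 528. -106.] [71. 17.] 87
89 px [245. 207.] mean [0.5095 0.023  0.1142] zmax 0.124 rect [514.  15.] [13. 57.] 27
112 px [230. 232.] mean [0.4947 0.1452 0.1128] zmax 0.123 rect [498. 138.] [15. 63.] 28
220 px [148. 278.] mean [0.6093 0.3876 0.1037] zmax 0.1107 rect [611. 383.] [37. 48.] 2
238 px [104. 356.] mean [0.5634 0.6095 0.0941] zmax 0.0987 rect [564. 609.] [86. 86.] 19
```

View pics/v15.png

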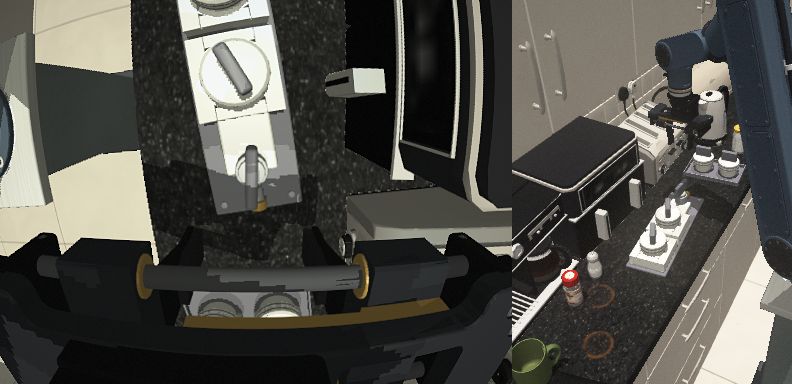

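The tap handle (251,178) is at 87°, fully open. Both new cartridges are locked, the used ones stand in the tray, and the robot touches nothing.

```bash
python3 -c "
from h import *
print(robot.hand_in())"
```

```text
the job is handed in; nothing more can be done
None
```

I changed both cartridges in the order asked and handed the job in at about 64 s. I shut the tap and moved the two used cartridges to the drip tray. Then I fitted the two new ones and opened the tap again. The grip was set to 18 N throughout.

One of the new cartridges was knocked aside partway through. I found it again at (0.499, 0.472) and fitted it in bay 2.

Last checks:
- **Tap:** about 0.03 rad while the cartridges were changed. At the end the handle stood at 87°, about 1.4 rad from shut, so fully open.
- **New cartridges:** both were turned until the twisting moment rose to about 0.28 N m at the stop. Their wings stood at 28° in my measurement and their tops at 0.120 m, the height of the used ones when locked.
- **A small disagreement:** the used cartridges measured about 4° short of that stop angle (32°). Both new ones were turned the full 68° or so given in the task.
- **Used cartridges:** both stood upright in the tray, at (0.556, -0.369) and (0.453, -0.378).
- **Jars and shaker:** I kept the arm clear of them and saw none out of place.

No check failed.

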